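Shingle the glaze test tiles

ROBOT

A 6-joint arm with a two-finger parallel gripper is mounted at the origin on the work surface. World frame = base frame: x ahead of the robot, y to its left, z up, the work surface at z = 0. Lengths are in mm, angles in rad, forces in N, time in s.
With the tool pointing down it reaches from about 350 to 775 mm from the base axis. Payload 7.3 kg.
Tool frame: the origin (TCP) lies between the finger pads; the fingertips stand 22 mm ahead of it and the grasp point (between the pads) lies 3 mm ahead of it (nose_length is the distance from the TCP to the fingertips, in mm); z points along the fingers, y is the direction in which the jaws open and shut (so a half turn about z gives the same grasp; the last joint's range is limited). The gripper opens to 92 mm and grips with 3 to 60 N. Pads are 19 mm wide; open, the fingers measure 130 mm over their backs; the gripper's body (75 mm by 190 mm) begins 47 mm behind the grasp point.
Start: joints at [-0.146, 0.342, 1.524, -0, 1.275, -0.146], TCP at [525.02, 0.019, 218.441] pointing down, gripper open.
Joint ranges: [-2.53, 2.53], [-0.77, 2.02], [0.04, 2.7], [-1, 4.14], [0.28, 2.66], [-3.11, 3.11]. Speed limits (rad/s): [2.57, 2.57, 3.14, 3.14, 3.14, 3.14].

INTERFACE

Orientations are given as [roll, pitch, yaw] about the fixed x, y, z axes, in that order (R = Rz(yaw) Ry(pitch) Rx(roll)).
In Python, from plant import get_obs, capture, close_job, nose_length gives the robot as it stands.
- The arm moves only by the tool step_arm, never from a script. Its argument "increments" is text: rows parted by semicolons, each of 7 numbers parted by spaces: the turn, a rotation vector about the tool's x, y, z in rad, then the shift along the tool's x, y, z in mm, then the opening, from -1 (shut) to 1 (fully open). A call has 1 to 20 rows; each row is the pose to reach, as a shift and turn from the pose commanded when the call began, along the tool's axes at that moment; what a row does not reach only later rows make up. A row lasts 1/8 s, in which the tool goes at most 62.5 mm and 10.7 degrees, less where a joint would pass 70% of its speed; a pose out of reach is approached as far as the arm can. A call with a gripper value outside its range is refused whole. The fingers move at their own pace and stop on an object; the grip force is fixed at half the most. Time passes only in rows, so rows that repeat a pose let the fingers close. It gives the time, the measured TCP pose, the force and the opening at its end, in the units of the state.
- get_obs(): the state, without advancing time (a new reading comes with each control period).
- capture(name): name is "scene" or "side" or "wrist"; returns a dict with "frame" (400x640x3 uint8, red, green, blue), "K" (3x3 intrinsics, pixels), "extrinsics" (4x4, takes a point from world to camera coordinates); the wrist camera has in their place "tool_from_camera" (4x4, takes a point from camera to tool coordinates, whose origin is the TCP and whose axes are the flange's). Camera axes: x right, y down, z forward; pixel columns grow to the right and rows downward; lengths in mm; the calibration is good to about 2 mm. A picture is of the moment at which its call begins: read the wrist's pose just before it. There is no depth.
- close_job(): hands the job in, once; it reports no verdict.
The state is a dict: "time": time; "joint_positions": joint angles; "dq": joint speeds; "tau": joint torques, N m; "tool_pos": TCP position; "tcp_rot": TCP orientation; "contact_force": force on the tool from outside, world axes, zero at the start; "moment": the same for the moment, N m; "grip_width": finger opening in mm.
Only numpy, scipy, OpenCV 4.12 (cv2) and the standard library are available. Lean on these libraries where they do the work, as an engineer would, in place of code of your own. Each camera call takes 0.05 s, during which the arm holds its last target.

TASK

Finish the row of L-shaped glaze test tiles in the narrow wooden tray: fetch the two nested tiles from the plywood carrier and lay them on their backs in line behind the tile already there, feet standing up like its own. Shingle them: the foot end of each rests on the free end of the tile before it, overlapping by about a quarter of the tile's length, with its own free end down on the tray floor. It is fired clay, so set every tile down gently, never drop it, and leave the first tile and the other things on the table where they are.

Things in the scene. Friction and masses are not known exactly. Their poses are not given: they have to be found in the camera images.
- tile_top_center (a point): Upper of two nested L-shaped tiles of pinkish fired clay, 125 g: flat face 110 x 60 x 8 mm, grey-green glaze in its middle, and at one end a foot: a wall 60 wide, 8 thick, up to 35 mm above the face's underside. This point: centre of the face, half-way through its thickness. x runs from the foot end to the free end, y across, z up out of the glazed side. Starts glazed side up on the lower tile.
- tile_low_center (a point): Lower of the two nested tiles, same shape, same point and axes; lies on its back on the carrier's base, its foot just outside the upper tile's foot.
- tile_row_center (a point): The tile already in the tray, same shape, same point and axes; lies flat on its back on the tray floor, foot towards the tray's -y end. It is loose and must stay.
- tile_top_foot (a point): Middle of the upper tile's foot: at (-51, 0, +17.5) mm from its centre point. The foot's top is 13.5 mm above and the face's top 13.5 mm below this point. Its flat sides look along the tile's x (8 mm to pinch).
- tile_low_foot (a point): Middle of the lower tile's foot, likewise.
- tile_top: The upper tile as a body, with its origin at the centre of its underside, axes as its centre point's.
- tile_low: The lower tile's body, likewise.
- tile_row: The body of the tile already in the tray, likewise.
- tray: Narrow wooden tray, fixed to the table, long axis = its y. Origin at the centre of its underside on the table. Floor 10 mm above the origin; inside 78 mm (x) by 310 mm (y); rails and end walls 8 mm thick, top 38 mm above the origin, so that a tile lying inside cannot be held by its sides. The row starts at the -y end and grows to +y.
- carrier: Plywood carrier, fixed, long axis = its x. Origin: centre of its underside on the table. Base 50 mm wide, 12 thick, narrower than the tiles: fingers pass beside their middles. End walls (x = 62.5 to 70.5 mm either way) and corner returns (16 mm long, y = 33 to 39 mm either way), 58 mm high, box in the tiles' ends: the feet, at the +x end, cannot be pinched there. The tiles' x points to its -x.
- mat: Cork mat 170 (x) x 150 (y) x 4 mm on the table, fixed and clear: room to set a tile down. Origin at the centre of its underside.
- jar_center (a point): Bystander: white glaze jar with black lid, 58 mm across, 72 tall; its centre.
- brush_grip (a point): Bystander: wooden-handled brush 170 mm long, lying; a point on its handle.
- rib: Bystander: flat wooden potter's rib, 116 x 52 x 8 mm, beyond the tray; centre of its underside.
- vase: Bystander: small unglazed vase, 84 mm across, 112 tall; centre of its underside.
- mug: Bystander: white mug, 76 mm across, 85 tall; centre of its underside.
- bowl: Bystander: unglazed bowl, 110 mm across, 50 tall; centre of its underside.
Things that resemble listed ones, but are neither listed nor needed, are in the scene too. What is shaped like the tile_top but red is not meant.

How it is judged:
By the outcome, as a careful person would: the job done as asked, in the order asked, and still so for the second after the job is handed in, with the robot touching nothing.
It also fails if it takes over 72 s, if anything falls off the work surface, if the arm or the gripper's body presses on something with over 40 N, if the wrist force passes 120 N, or if a joint passes its speed limit or range.

## Working session

There is one attempt and no reset: what is moved stays moved. The work goes in short steps, Python scripts to look and compute and a tool call to move; the robot and the scene stay as the last step left them, time stands still between calls to the robot, and variables do not carry over. Pictures are saved under pics/ and viewed, and the job is handed in when it is done.

Besides the shell and the picture viewer there is one more tool, called after "Call:" as a command line: name --argument value ..., lists and objects as JSON in quotes. step_arm: Moves the arm, as the interface text tells. Its arguments: {"type":"object","properties":{"increments":{"type":"string"}},"required":["increments"]}

```bash
ls; mkdir -p pics
cat > h.py <<'E'
import numpy as np,cv2
from plant import get_obs,capture,close_job,nose_length
from scipy.spatial.transform import Rotation as R
def snap(n,fn):
    o=get_obs();c=capture(n);cv2.imwrite('pics/'+fn+'.png',c['frame'][:,:,::-1]);
    np.savez('pics/'+fn+'.npz',**{k:np.array(v) for k,v in c.items()},tp=o['tool_pos'],tr=o['tcp_rot']);return c
def load(fn):
    d=dict(np.load('pics/'+fn+'.npz'))
    if 'extrinsics' in d: E=d['extrinsics']
    else:
        T=np.eye(4);T[:3,:3]=R.from_euler('xyz',d['tr']).as_matrix();T[:3,3]=d['tp']
        E=np.linalg.inv(T@d['tool_from_camera'])
    return d['frame'],d['K'],E
def ray(fn,uv,z):
    f,K,E=load(fn);W=np.linalg.inv(E);out=[]
    for u,v in np.atleast_2d(uv):
        d=W[:3,:3]@np.linalg.solve(K,[u,v,1.]);o=W[:3,3]
        out.append(o+d*(z-o[2])/d[2])
    return np.array(out)
def proj(fn,P):
    f,K,E=load(fn);P=np.atleast_2d(P);q=(E[:3,:3]@P.T).T+E[:3,3];q=(K@q.T).T;return q[:,:2]/q[:,2:]
E
python3 -c "
from h import *
o=get_obs();print(o['tool_pos'],o['tcp_rot'],o['grip_width'],nose_length)
for n in ['scene','side','wrist']: c=snap(n,n+'0');print(n,load(n+'0')[1:])
"
```

```text
pics
[5.24578894e+02 9.15547288e-02 2.17747627e+02] [-3.14004943e+00 -1.95408507e-04  1.57084919e+00] 91.9621758672801 22.0
scene (array([[482.25441042,   0.        , 317.893393  ],
       [  0.        , 482.25441042, 203.40717597],
       [  0.        ,   0.        ,   1.        ]]), array([[ 4.04194929e-01,  9.14603222e-01,  1.12874239e-02,
        -2.12032309e+02],
       [ 5.61700170e-01, -2.38457619e-01, -7.92231584e-01,
        -1.98485393e+02],
       [-7.21885987e-01,  3.26556137e-01, -6.10116145e-01,
         1.81029219e+03],
       [ 0.00000000e+00,  0.00000000e+00,  0.00000000e+00,
         1.00000000e+00]]))
side (array([[386.2235064 ,   0.        , 315.37661893],
       [  0.        , 386.2235064 , 196.35730498],
       [  0.        ,   0.        ,   1.        ]]), array([[-9.67433416e-01, -2.52896356e-01, -1.07712244e-02,
         4.78413822e+02],
       [-1.73227661e-01,  6.92495112e-01, -7.00316141e-01,
         1.17618764e+02],
       [ 1.84566421e-01, -6.75643363e-01, -7.13751556e-01,
         9.39272475e+02],
       [ 0.00000000e+00,  0.00000000e+00,  0.00000000e+00,
         1.00000000e+00]]))
wrist (array([[322.66451399,   0.        , 319.62887652],
       [  0.        , 322.66451399, 205.15186529],
       [  0.        ,   0.        ,   1.        ]]), array([[ 9.99999375e-01, -6.12729181e-04, -9.34726963e-04,
        -5.24625330e+02],
       [-3.59930793e-04, -9.68326017e-01,  2.49688998e-01,
        -2.94525031e+01],
       [-1.05811217e-03, -2.49688506e-01, -9.68325632e-01,
         3.89074569e+02],
       [ 0.00000000e+00,  0.00000000e+00,  0.00000000e+00,
         1.00000000e+00]]))
```

View pics/scene0.png

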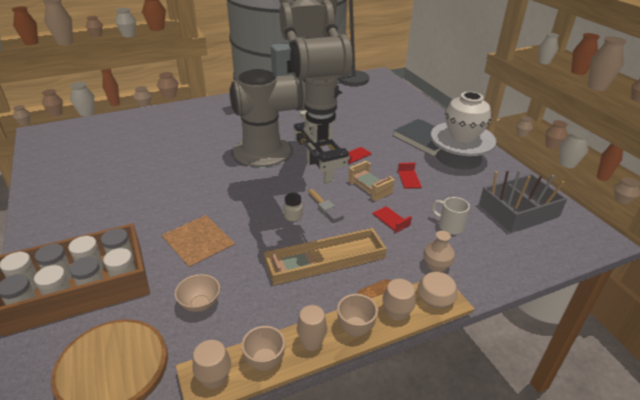

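View pics/side0.png

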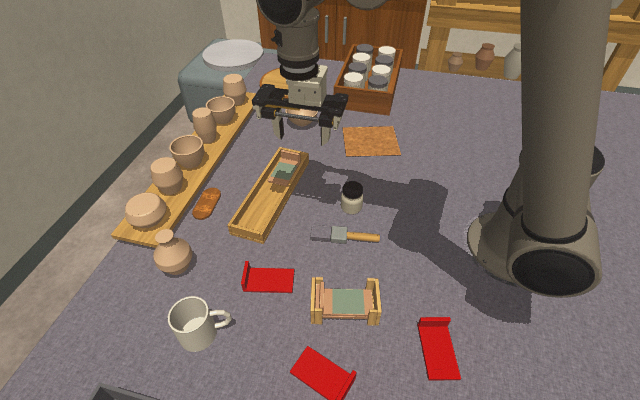

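View pics/wrist0.png

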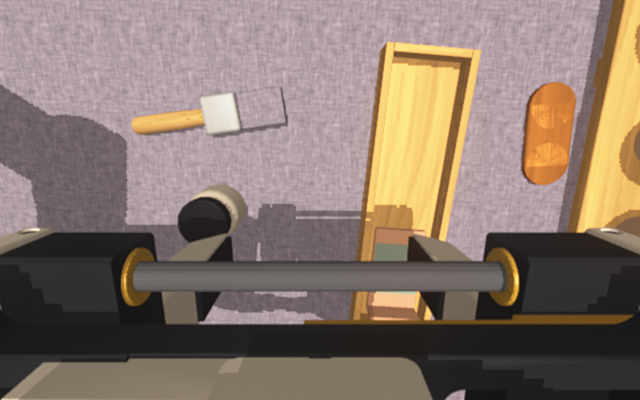

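```bash
python3 -c "
from h import *
f=cv2.imread('pics/side0.png')
cv2.imwrite('pics/s_car.png',cv2.resize(f[265:335,295:395],None,fx=8,fy=8,interpolation=cv2.INTER_CUBIC))
cv2.imwrite('pics/s_tray.png',cv2.resize(f[140:250,220:320],None,fx=5,fy=5,interpolation=cv2.INTER_CUBIC))
f=cv2.imread('pics/scene0.png')
cv2.imwrite('pics/c_both.png',cv2.resize(f[150:290,260:410],None,fx=4,fy=4,interpolation=cv2.INTER_CUBIC))
"
```

```text
(no output)
```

View pics/s_car.png

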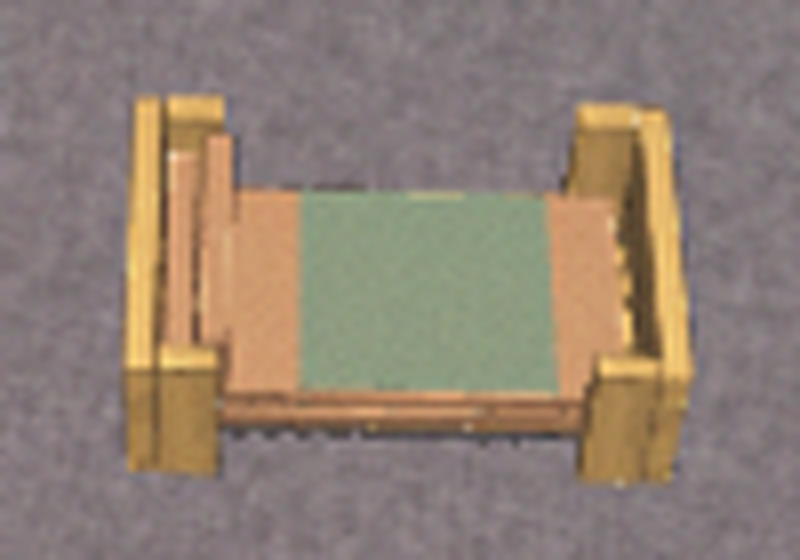

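View pics/s_tray.png

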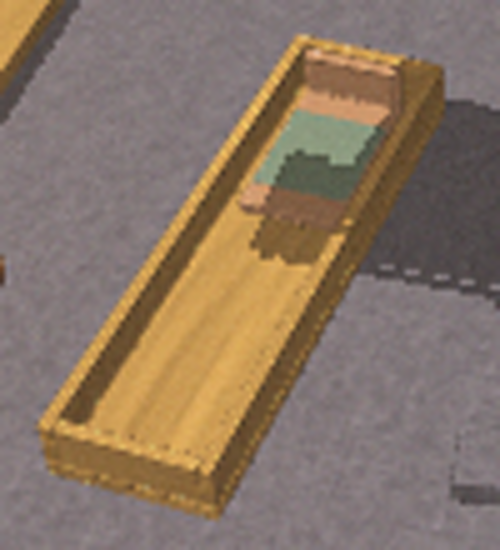

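View pics/c_both.png

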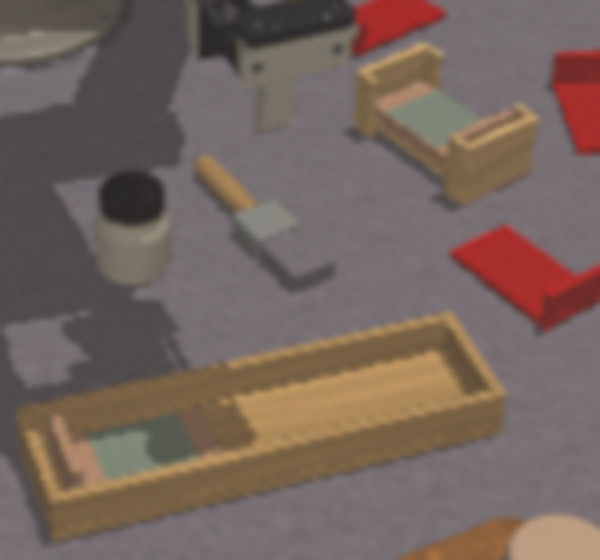

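```bash
python3 -c "
from h import *
np.set_printoptions(precision=1,suppress=True)
a=np.array([(135,97),(127,367),(660,108),(690,378)])/8+[295,265]
p=ray('side0',a,58);print(p,p.mean(0))
a=np.array([(300,38),(443,68),(212,475),(42,428)])/5+[220,140]
p=ray('side0',a,38);print(p,p.mean(0))
a=np.array([(432,46),(358,68),(450,143),(537,113)])/4+[260,150]
p=ray('scene0',a,58);print(p,p.mean(0))
a=np.array([(20,410),(50,500),(500,395),(450,315)])/4+[260,150]
p=ray('scene0',a,38);print(p,p.mean(0))
"
```

```text
[[437.7 244.   58. ]
 [419.6 319.1  58. ]
 [303.5 213.4  58. ]
 [285.3 287.8  58. ]] [361.5 266.1  58. ]
[[ 650.1 -179.    38. ]
 [ 559.7 -172.4   38. ]
 [ 585.9  148.1   38. ]
 [ 676.5  140.8   38. ]] [618.  -15.6  38. ]
[[301.  285.6  58. ]
 [307.  211.7  58. ]
 [432.7 230.3  58. ]
 [423.4 316.2  58. ]] [366. 261.  58.]
[[ 569.9 -178.5   38. ]
 [ 657.7 -188.1   38. ]
 [ 686.1  131.2   38. ]
 [ 597.8  140.7   38. ]] [627.9 -23.7  38. ]
```

```bash
python3 -c "
from h import *
np.set_printoptions(precision=1,suppress=True)
print('mat',ray('side0',[(343,127),(394,126),(400,155),(347,156)],4))
print('jarlid',ray('side0',[(352,189)],72), ray('wrist0',[(204,219)],72))
print('matscene',ray('scene0',[(164,238),(199,218),(233,239),(192,262)],4))
# tray in wrist
print('tray w',ray('wrist0',[(388,44),(479,51),(355,320)],38))
"
```

```text
mat [[ 497.4 -373.4    4. ]
 [ 334.4 -419.2    4. ]
 [ 299.4 -272.7    4. ]
 [ 455.  -229.3    4. ]]
jarlid [[403.9 -22.9  72. ]] [[408.  -26.4  72. ]]
matscene [[ 360.9 -419.8    4. ]
 [ 309.4 -305.2    4. ]
 [ 444.1 -235.9    4. ]
 [ 491.9 -366.1    4. ]]
tray w [[ 591.7  142.2   38. ]
 [ 681.6  135.8   38. ]
 [ 567.6 -165.3   38. ]]
```

```bash
cat >> h.py <<'E'
import json
def rot(ya,tilt=0):
    """tool y at world angle ya, pointing down; tilt: extra rotation about tool x"""
    return R.from_euler('xyz',[np.pi,0,ya+np.pi/2]) *R.from_euler('z',0)* R.from_rotvec([tilt,0,0]) if False else R.from_matrix(np.array([[-np.sin(ya),np.cos(ya),0],[np.cos(ya),np.sin(ya),0],[0,0,-1.]]).T)*R.from_rotvec([tilt,0,0])
def getc():
    d=json.load(open('cmd.json'));return np.array(d['p']),R.from_quat(d['q'])
def setc(p,r): json.dump({'p':list(map(float,p)),'q':list(r.as_quat())},open('cmd.json','w'))
def inc(p,r):
    p0,r0=getc();s=r0.inv().apply(np.array(p)-p0);w=(r0.inv()*r).as_rotvec()
    print('inc:',' '.join(f'{x:.3f}' for x in w),' '.join(f'{x:.1f}' for x in s),'| rows', f'{np.linalg.norm(w)/.187:.1f} {np.linalg.norm(s)/62.5:.1f}')
def app(w,s):
    "apply last commanded row"
    p0,r0=getc();setc(p0+r0.apply(s),r0*R.from_rotvec(w))
    p,r=getc();o=get_obs()
    print('cmd',np.round(p,1),'meas',np.round(o['tool_pos'],1),'rot err',np.round((r.inv()*R.from_euler('xyz',o['tcp_rot'])).as_rotvec(),3),'F',np.round(o['contact_force'],1),'grip',round(o['grip_width'],1),'t',o['time'],'q',np.round(o['joint_positions'],2))
E
python3 -c "
from h import *
# axes fix check
setc([525.02,0.019,218.441],rot(0))
print((rot(0).inv()*R.from_euler('xyz',get_obs()['tcp_rot'])).as_rotvec())
print(rot(0).as_matrix())
inc([449,286,218],rot(1.797))
"
```

```text
[1.08176517e-03 1.90630865e-04 8.50496554e-06]
[[ 0.  1.  0.]
 [ 1.  0.  0.]
 [ 0.  0. -1.]]
inc: 0.000 0.000 -1.797 286.0 -76.0 0.4 | rows 9.6 4.7
```

Call:
step_arm --increments "0 0 -1.797 286 -76 0 1;0 0 -1.797 286 -76 0 1;0 0 -1.797 286 -76 0 1;0 0 -1.797 286 -76 0 1;0 0 -1.797 286 -76 0 1;0 0 -1.797 286 -76 0 1;0 0 -1.797 286 -76 0 1;0 0 -1.797 286 -76 0 1;0 0 -1.797 286 -76 0 1;0 0 -1.797 286 -76 0 1;0 0 -1.797 286 -76 0 1;0 0 -1.797 286 -76 0 1"

```text
time: 1.65
tool_pos: [448.9, 286.0, 218.3]
tcp_rot: [-3.142, -0.0, -2.918]
contact_force: [0.4, 0.4, -0.2]
grip_width: 91.9
```

```bash
python3 -c "
from h import *
app([0,0,-1.797],[286,-76,0]);snap('wrist','w1')
"
```

```text
cmd [449.  286.  218.4] meas [448.9 286.  218.3] rot err [0.    0.    0.002] F [ 0.4  0.4 -0.2] grip 91.9 t 1.65 q [ 0.42  0.36  1.5  -0.    1.28 -1.37]
```

View pics/w1.png

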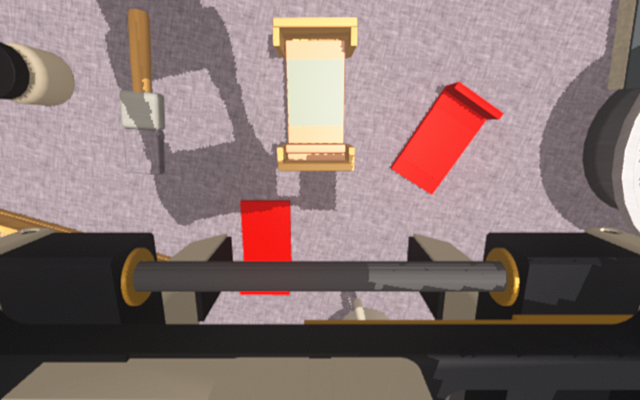

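```bash
python3 -c "
from h import *
f=cv2.imread('pics/w1.png')
cv2.imwrite('pics/w1z.png',cv2.resize(f[10:180,260:370],None,fx=3.5*1,fy=3.5,interpolation=cv2.INTER_CUBIC))
"
```

```text
(no output)
```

View pics/w1z.png

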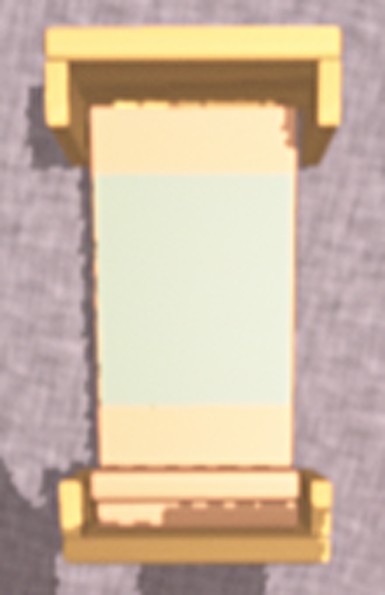

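```bash
python3 -c "
from h import *
np.set_printoptions(precision=1,suppress=True)
g=lambda l:np.array(l)/3.5+[260,10]
p=ray('w1',g([(45,27),(342,27),(65,562),(331,562)]),58);print(p,p.mean(0))
x=(p[2]+p[3]-p[0]-p[1])/2;print('len',np.linalg.norm(x),np.arctan2(x[1],x[0]))
x=p[1]-p[0];print(np.linalg.norm(x),np.arctan2(x[1],x[0])); x=p[3]-p[2];print(np.linalg.norm(x),np.arctan2(x[1],x[0]))
c=ray('w1',g([(92,105),(297,103)]),28);print('free',c)
d=ray('w1',g([(92,471),(298,471)]),55);print('foot inner',d); 
d2=ray('w1',g([(92,500),(298,500)]),55);print('foot outer',d2); 
x=d2.mean(0)-c.mean(0);print(np.linalg.norm(x[:2]),np.arctan2(x[1],x[0]),(d2.mean(0)+c.mean(0))/2)
w=c[1]-c[0];print(np.linalg.norm(w)); w=d[1]-d[0];print(np.linalg.norm(w))
e=ray('w1',g([(100,175),(293,175),(102,405),(294,405)]),28);print(e,e.mean(0)); x=e[2:].mean(0)-e[:2].mean(0);print(np.linalg.norm(x),np.arctan2(x[1],x[0]))
"
```

```text
[[304.  210.7  58. ]
 [287.  285.8  58. ]
 [439.9 242.4  58. ]
 [422.8 317.6  58. ]] [363.4 264.1  58. ]
len 139.45080603779735 0.2294459827484625
77.04556606028088 1.793862721351833
77.17264050103414 1.7944167019959774
free [[313.5 221.9  28. ]
 [299.9 279.3  28. ]]
foot inner [[412.9 244.6  55. ]
 [399.8 302.3  55. ]]
foot outer [[421.  246.3  55. ]
 [407.8 304.3  55. ]]
110.45392952986866 0.22495631026263083 [360.6 262.9  41.5]
58.974533770277255
59.12489782051381
[[331.3 227.9  28. ]
 [318.8 282.8  28. ]
 [395.  241.4  28. ]
 [382.  298.7  28. ]] [356.8 262.7  28. ]
65.17641029533615 0.2277872152573462
```

```bash
python3 -c "
from h import *
inc([369.4,264.9,100],rot(1.797));inc([369.4,264.9,43.6],rot(1.797))
"
```

```text
inc: 0.000 0.000 0.000 82.3 -2.7 118.4 | rows 0.0 2.3
inc: 0.000 0.000 0.000 82.3 -2.7 174.8 | rows 0.0 3.1
```

Call:
step_arm --increments "0 0 0 82.3 -2.7 118 1;0 0 0 82.3 -2.7 118 1;0 0 0 82.3 -2.7 118 1;0 0 0 82.3 -2.7 150 1;0 0 0 82.3 -2.7 165 1;0 0 0 82.3 -2.7 174.8 1;0 0 0 82.3 -2.7 174.8 1;0 0 0 82.3 -2.7 174.8 -1;0 0 0 82.3 -2.7 174.8 -1;0 0 0 82.3 -2.7 174.8 -1;0 0 0 82.3 -2.7 174.8 -1;0 0 0 82.3 -2.7 174.8 -1"

```text
time: 3.2
tool_pos: [369.5, 264.9, 43.7]
tcp_rot: [-3.142, 0.0, -2.915]
contact_force: [-0.1, -0.3, 0.1]
grip_width: 46.1
```

```bash
python3 -c "
from h import *
app([0,0,0],[82.3,-2.7,174.8])
print(get_obs()['grip_width'])
"
```

```text
cmd [369.4 264.9  43.6] meas [369.5 264.9  43.7] rot err [ 0. -0.  0.] F [-0.1 -0.3  0.1] grip 46.1 t 3.2 q [ 0.45  0.45  1.93 -0.    0.76 -1.34]
46.129621290014455
```

```bash
python3 -c "
from h import *
snap('side','s2');snap('wrist','w2');snap('scene','c2')
f=cv2.imread('pics/s2.png');g=cv2.imread('pics/c2.png')
a=cv2.resize(f[230:350,280:420],(560,480),interpolation=cv2.INTER_CUBIC)
cv2.imwrite('pics/s2z.png',a)
a=cv2.resize(g[120:220,320:440],(600,500),interpolation=cv2.INTER_CUBIC)
cv2.imwrite('pics/c2z.png',a);print(get_obs()['grip_width'])
"
```

```text
34.434477288876344
```

View pics/s2z.png

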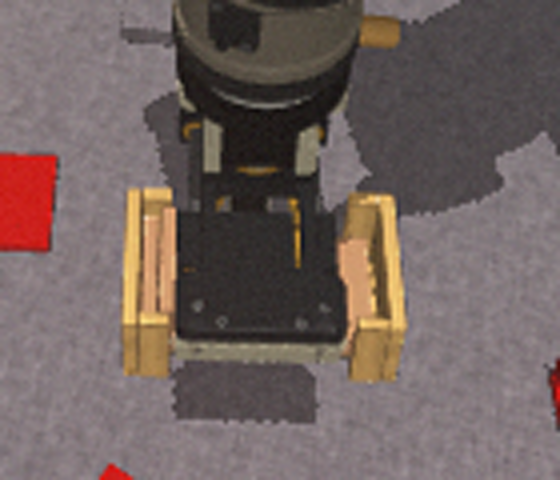

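View pics/c2z.png

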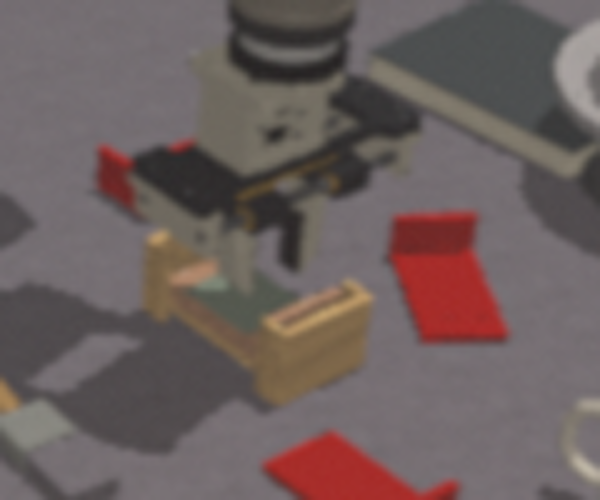

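View pics/w2.png

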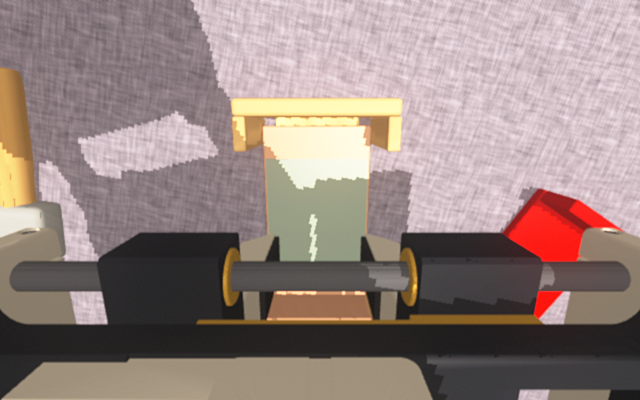

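```bash
python3 -c "
from h import *
np.set_printoptions(precision=1,suppress=True)
for z in (218,205,196): print(z,proj('scene0',[(571,-9.5,z),(590,-9.5,z),(571,9.5,z),(590,9.5,z)]),proj('side0',[(571,9.5,z),(590,9.5,z),(479,9.5,z),(460,9.5,z)]))
f=cv2.imread('pics/side0.png')
cv2.imwrite('pics/s0g.png',cv2.resize(f[70:150,245:355],None,fx=6,fy=6,interpolation=cv2.INTER_CUBIC))
f=cv2.imread('pics/scene0.png')
cv2.imwrite('pics/c0g.png',cv2.resize(f[100:200,280:380],None,fx=6,fy=6,interpolation=cv2.INTER_CUBIC))
"
```

```text
218 [[322.7 185. ]
 [325.7 188.9]
 [329.3 183.4]
 [332.3 187.2]] [[280.9 140.6]
 [273.  139.4]
 [320.  146.6]
 [328.2 147.9]]
205 [[322.6 189. ]
 [325.6 193. ]
 [329.1 187.4]
 [332.2 191.3]] [[281.3 145.1]
 [273.5 143.9]
 [320.  151.2]
 [328.1 152.5]]
196 [[322.5 191.8]
 [325.5 195.7]
 [329.1 190.1]
 [332.1 194. ]] [[281.6 148.2]
 [273.9 147. ]
 [320.  154.3]
 [328.1 155.6]]
```

View pics/s0g.png

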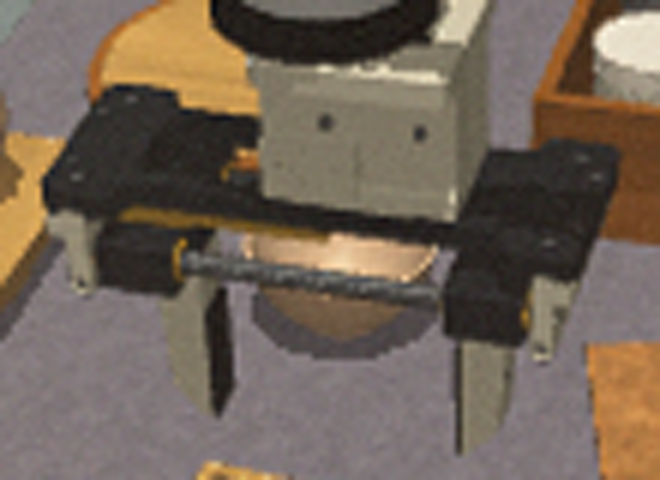

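View pics/c0g.png

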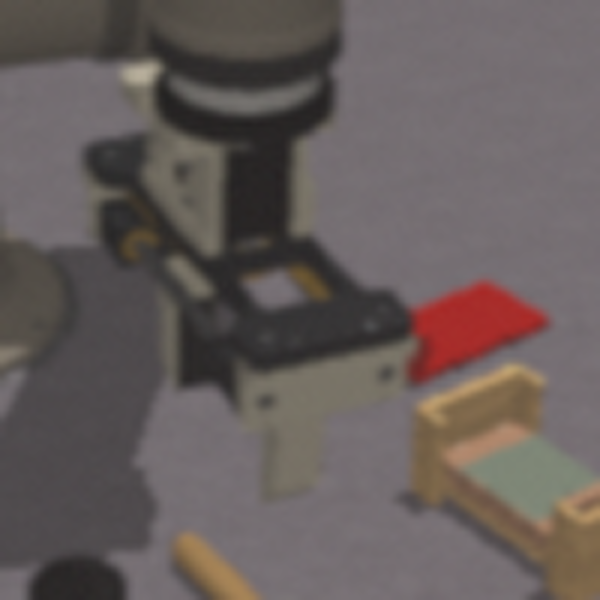

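```bash
python3 -c "
from h import *
np.set_printoptions(precision=1,suppress=True)
d=dict(np.load('pics/w1.npz'));T=d['tool_from_camera'];E=np.linalg.inv(T);K=d['K']
print(T)
for z in (22,10,0,-3,-10):
  P=np.array([(9.5,s*46,z) for s in(1,-1)]+[(9.5,s*65,z) for s in(1,-1)]);q=(E[:3,:3]@P.T).T+E[:3,3];q=(K@q.T).T;print(z,(q[:,:2]/q[:,2:]).ravel())
f=cv2.imread('pics/w1.png');cv2.imwrite('pics/w1f.png',cv2.resize(f[225:330,110:300],None,fx=4,fy=4,interpolation=cv2.INTER_CUBIC))
o=get_obs();print(o['time'],o['grip_width'])
"
```

```text
[[  -0.    -1.    -0.2   66. ]
 [   1.    -0.    -0.     1.6]
 [   0.    -0.2    1.  -165.8]
 [   0.     0.     0.     1. ]]
22 [393.2 218.3 241.7 218.4 424.5 218.3 210.4 218.4]
10 [397.8 224.4 236.7 224.4 431.1 224.4 203.5 224.4]
0 [402.1 230.1 232.1 230.1 437.3 230.1 197.  230.1]
-3 [403.5 231.9 230.6 231.9 439.2 231.9 195.  231.9]
-10 [406.9 236.4 227.  236.4 444.1 236.4 189.8 236.4]
3.35 34.434477288876344
```

View pics/w1f.png

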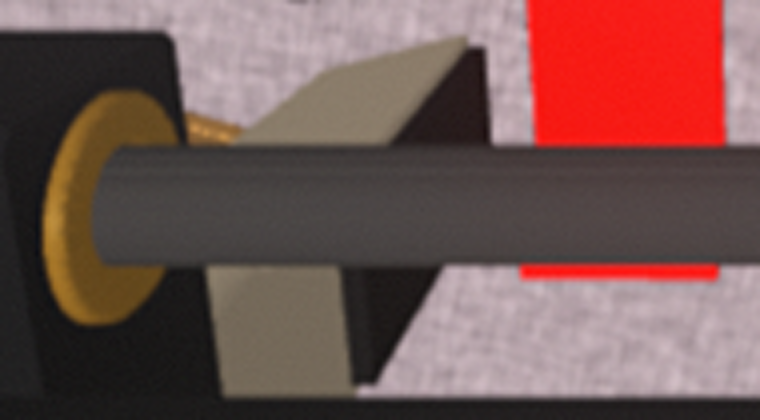

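```bash
python3 -c "
from h import *
np.set_printoptions(precision=1,suppress=True)
print(ray('w1',[(440,225),(400,215),(350,215)],0))
p=ray('w1',[(400,215)],0)[0]
inc([369.4,264.9,100],rot(1.797))
inc([p[0],p[1],100],rot(1.797))
inc([p[0],p[1],30],rot(1.797))
"
```

```text
[[472.1 446.4   0. ]
 [470.7 394.1   0. ]
 [484.5 333.7   0. ]]
inc: 0.000 0.000 0.000 0.0 -0.0 -56.4 | rows 0.0 0.9
inc: 0.000 0.000 0.000 -127.7 103.2 -56.4 | rows 0.0 2.8
inc: 0.000 0.000 0.000 -127.7 103.2 13.6 | rows 0.0 2.6
```

Call:
step_arm --increments "0 0 0 0 0 -56 -1;0 0 0 -127.7 103.2 -56 -1;0 0 0 -127.7 103.2 -56 -1;0 0 0 -127.7 103.2 -56 -1;0 0 0 -127.7 103.2 0 -1;0 0 0 -127.7 103.2 20 -1;0 0 0 -127.7 103.2 22 -1;0 0 0 -127.7 103.2 22 -1"

```text
time: 4.35
tool_pos: [471.3, 394.5, 22.5]
tcp_rot: [3.141, 0.001, -2.915]
contact_force: [0.1, 0.5, 0.7]
grip_width: 0.5
```

```bash
python3 -c "
from h import *
app([0,0,0],[-127.7,103.2,22])
snap('wrist','w3');snap('side','s3')
f=cv2.imread('pics/s3.png')
cv2.imwrite('pics/s3z.png',cv2.resize(f[220:400,200:400],None,fx=3,fy=3,interpolation=cv2.INTER_CUBIC))
"
```

```text
cmd [470.7 394.1  21.6] meas [471.3 394.5  22.5] rot err [-0.    -0.001  0.   ] F [0.1 0.5 0.7] grip 0.5 t 4.35 q [ 0.57  0.71  1.49 -0.    0.95 -1.22]
```

View pics/s3z.png

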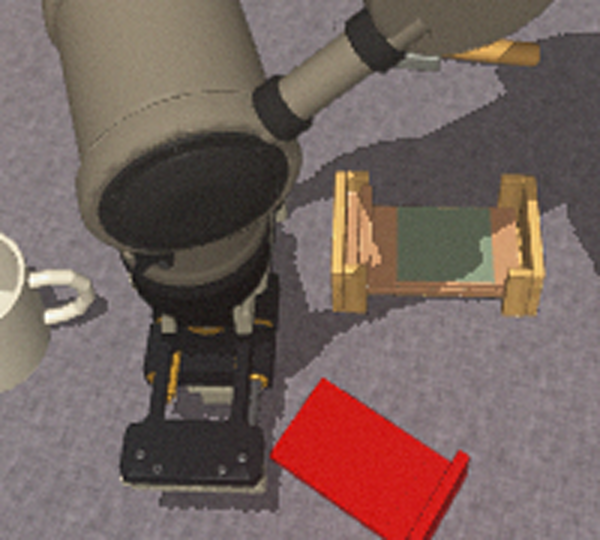

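View pics/w3.png

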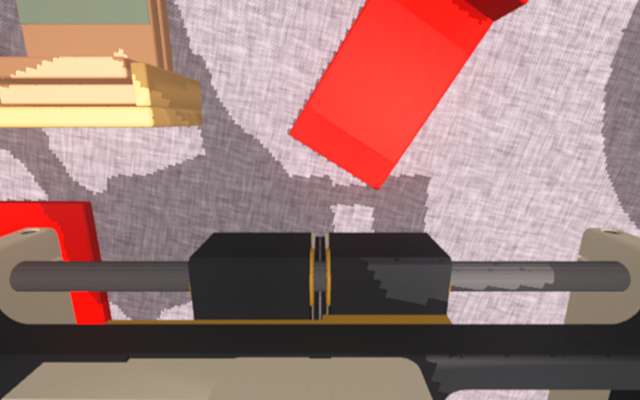

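Call:
step_arm --increments "0 0 0 0 0 12 -1;0 0 0 0 0 16 -1;0 0 0 0 0 19 -1;0 0 0 0 0 20 -1;0 0 0 0 0 20 -1"

```text
time: 5.08
tool_pos: [470.8, 394.1, 1.6]
tcp_rot: [-3.142, 0.0, -2.915]
contact_force: [0.3, 0.0, -1.5]
grip_width: 0.3
```

```bash
python3 -c "
from h import *
app([0,0,0],[0,0,20])"
```

```text
cmd [470.7 394.1   1.6] meas [470.8 394.1   1.6] rot err [ 0. -0.  0.] F [ 0.3  0.  -1.5] grip 0.3 t 5.075 q [ 0.57  0.73  1.5  -0.    0.91 -1.22]
```

Call:
step_arm --increments "0 0 0 0 0 1.5 -1;0 0 0 0 0 3 -1;0 0 0 0 0 4 -1;0 0 0 0 0 4 -1"

```text
time: 5.58
tool_pos: [470.7, 394.1, -2.5]
tcp_rot: [-3.141, -0.0, -2.915]
contact_force: [0.1, -0.0, 0.5]
grip_width: 0.1
```

```bash
python3 -c "
from h import *
app([0,0,0],[0,0,4])"
```

```text
cmd [470.7 394.1  -2.4] meas [470.7 394.1  -2.5] rot err [ 0.  0. -0.] F [ 0.1 -0.   0.5] grip 0.1 t 5.575 q [ 0.57  0.74  1.5  -0.    0.9  -1.22]
```

Call:
step_arm --increments "0 0 0 0 0 1 -1;0 0 0 0 0 2 -1;0 0 0 0 0 2 -1"

```text
time: 5.95
tool_pos: [470.7, 394.1, -4.5]
tcp_rot: [-3.141, -0.0, -2.915]
contact_force: [0.2, -0.5, 0.3]
grip_width: 0.2
```

Call:
step_arm --increments "0 0 0 0 0 1 -1;0 0 0 0 0 2 -1;0 0 0 0 0 2 -1"

```text
time: 6.32
tool_pos: [470.7, 394.1, -6.5]
tcp_rot: [-3.141, -0.0, -2.915]
contact_force: [0.1, 0.1, -0.5]
grip_width: 0.5
```

Call:
step_arm --increments "0 0 0 0 0 1 -1;0 0 0 0 0 2 -1;0 0 0 0 0 2 -1"

```text
time: 6.7
tool_pos: [470.8, 394.1, -8.0]
tcp_rot: [-3.142, 0.0, -2.915]
contact_force: [-1.7, -0.1, 3.9]
grip_width: 0.5
```

```bash
python3 -c "
from h import *
app([0,0,0],[0,0,6])
r=rot(1.797)
inc([470.7,394.1,80],r);inc([369.4,264.9,80],r);inc([369.4,264.9,13.7],r)"
```

```text
cmd [470.7 394.1  -8.4] meas [470.8 394.1  -8. ] rot err [ 0. -0. -0.] F [-1.7 -0.1  3.9] grip 0.5 t 6.7 q [ 0.57  0.75  1.51 -0.    0.89 -1.22]
inc: 0.000 0.000 0.000 0.0 -0.0 -88.4 | rows 0.0 1.4
inc: 0.000 0.000 0.000 127.7 -103.2 -88.4 | rows 0.0 3.0
inc: 0.000 0.000 0.000 127.7 -103.2 -22.1 | rows 0.0 2.7
```

Call:
step_arm --increments "0 0 0 0 0 -88 1;0 0 0 0 0 -88 1;0 0 0 127.7 -103.2 -88 1;0 0 0 127.7 -103.2 -88 1;0 0 0 127.7 -103.2 -88 1;0 0 0 127.7 -103.2 -88 1;0 0 0 127.7 -103.2 -88 1;0 0 0 127.7 -103.2 -88 1;0 0 0 127.7 -103.2 -75 1;0 0 0 127.7 -103.2 -60 1;0 0 0 127.7 -103.2 -40 1;0 0 0 127.7 -103.2 -26 1;0 0 0 127.7 -103.2 -22 1;0 0 0 127.7 -103.2 -22 1;0 0 0 127.7 -103.2 -22 -1;0 0 0 127.7 -103.2 -22 -1;0 0 0 127.7 -103.2 -22 -1;0 0 0 127.7 -103.2 -22 -1;0 0 0 127.7 -103.2 -22 -1"

```text
time: 9.07
tool_pos: [369.6, 265.0, 13.8]
tcp_rot: [3.142, 0.0, -2.915]
contact_force: [0.6, -0.7, 2.8]
grip_width: 59.7
```

```bash
python3 -c "
from h import *
app([0,0,0],[127.7,-103.2,-22])
snap('side','s4')
f=cv2.imread('pics/s4.png')
cv2.imwrite('pics/s4z.png',cv2.resize(f[220:360,270:410],None,fx=4,fy=4,interpolation=cv2.INTER_CUBIC))"
```

```text
cmd [369.4 264.9  13.6] meas [369.6 265.   13.8] rot err [-0. -0. -0.] F [ 0.6 -0.7  2.8] grip 59.7 t 9.075 q [ 0.45  0.51  1.96 -0.    0.68 -1.34]
```

View pics/s4z.png

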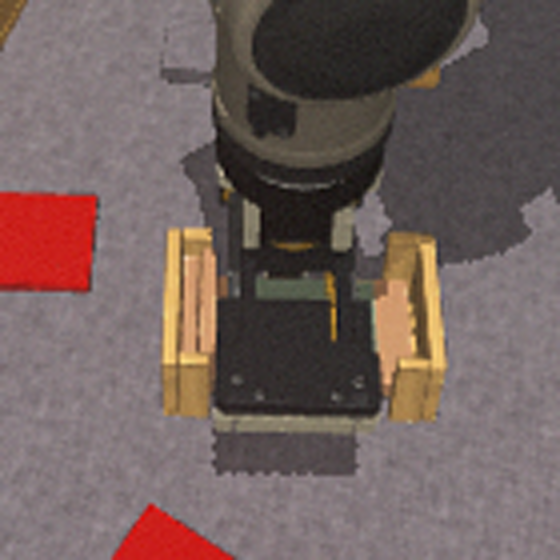

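```bash
python3 -c "
from h import *
r=rot(1.797);r2=rot(-.082)
inc([369.4,264.9,113.6],r);inc([397,-325,113.6],r2);inc([397,-325,113.6],r)"
```

```text
inc: 0.000 0.000 0.000 0.0 -0.0 -100.0 | rows 0.0 1.6
inc: 0.000 0.000 1.879 105.4 -581.1 -100.0 | rows 10.0 9.6
inc: 0.000 0.000 0.000 105.4 -581.1 -100.0 | rows 0.0 9.6
```

Call:
step_arm --increments "0 0 0 0 0 -4 -1;0 0 0 0 0 -15 -1;0 0 0 0 0 -40 -1;0 0 0 0 0 -70 -1;0 0 0 0 0 -100 -1;0 0 0 0 0 -100 -1"

```text
time: 9.88
tool_pos: [370.7, 265.6, 116.0]
tcp_rot: [3.14, 0.005, -2.915]
contact_force: [1.0, -0.1, -1.6]
grip_width: 59.5
```

```bash
python3 -c "
from h import *
app([0,0,0],[0,0,-100]);r2=rot(-.082);inc([397,-325,113.6],r2)
snap('side','s5')
f=cv2.imread('pics/s5.png')
cv2.imwrite('pics/s5z.png',cv2.resize(f[180:360,250:430],None,fx=3,fy=3,interpolation=cv2.INTER_CUBIC))"
```

```text
cmd [369.4 264.9 113.6] meas [370.7 265.6 116. ] rot err [-0.001 -0.005 -0.   ] F [ 1.  -0.1 -1.6] grip 59.5 t 9.875 q [ 0.45  0.33  1.86 -0.    0.94 -1.34]
inc: 0.000 0.000 1.879 105.4 -581.1 0.0 | rows 10.0 9.4
```

View pics/s5z.png

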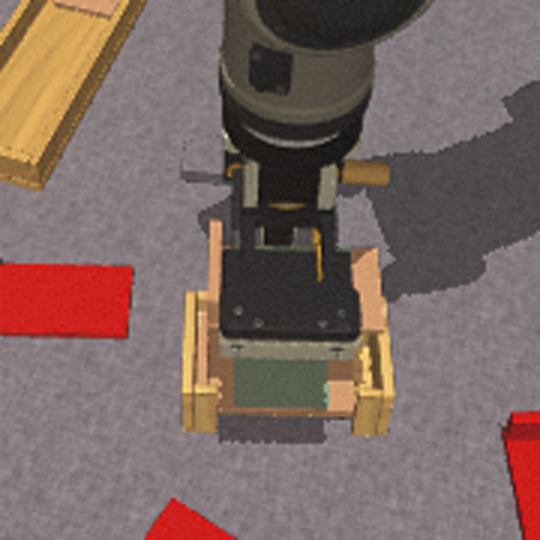

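Call:
step_arm --increments "0 0 1.879 105.4 -581.1 0 -1;0 0 1.879 105.4 -581.1 0 -1;0 0 1.879 105.4 -581.1 0 -1;0 0 1.879 105.4 -581.1 0 -1;0 0 1.879 105.4 -581.1 0 -1;0 0 1.879 105.4 -581.1 0 -1;0 0 1.879 105.4 -581.1 0 -1;0 0 1.879 105.4 -581.1 0 -1;0 0 1.879 105.4 -581.1 0 -1;0 0 1.879 105.4 -581.1 0 -1;0 0 1.879 105.4 -581.1 0 -1;0 0 1.879 105.4 -581.1 0 -1;0 0 1.879 105.4 -581.1 0 -1"

```text
time: 11.55
tool_pos: [397.0, -323.5, 113.4]
tcp_rot: [-3.141, -0.001, 1.492]
contact_force: [0.4, 0.5, -0.9]
grip_width: 59.5
```

```bash
python3 -c "
from h import *
app([0,0,1.879],[105.4,-581.1,0])
snap('wrist','w6')"
```

```text
cmd [ 397.  -325.   113.6] meas [ 397.  -323.5  113.4] rot err [ 0.001  0.001 -0.003] F [ 0.4  0.5 -0.9] grip 59.5 t 11.55 q [-0.83  0.43  1.71  0.    1.01 -0.75]
```

View pics/w6.png

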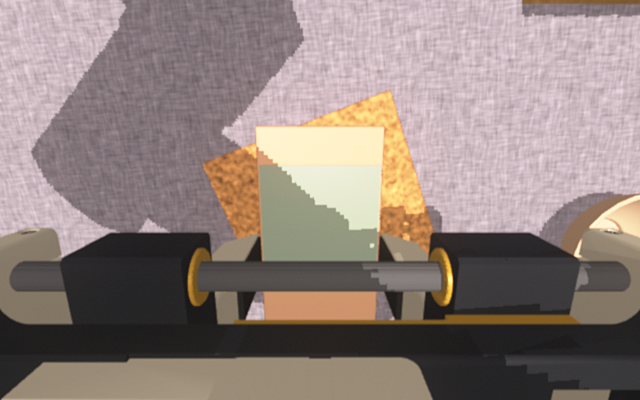

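```bash
python3 -c "
from h import *
np.set_printoptions(precision=1,suppress=True)
print(ray('w6',[(204,164),(390,91)],4)); f=ray('w6',[(256,127),(384,127)],127.6);print(f,f.mean(0)-[397,-323.5,0])
r=rot(-.082);inc([397,-325,5],r);inc([397,-325,-2],r)"
```

```text
[[ 301.4 -282.2    4. ]
 [ 461.  -235.8    4. ]]
[[ 373.3 -255.4  127.6]
 [ 431.6 -260.1  127.6]] [  5.5  65.8 127.6]
inc: 0.000 0.000 0.000 0.0 -0.0 108.6 | rows 0.0 1.7
inc: 0.000 0.000 0.000 0.0 -0.0 115.6 | rows 0.0 1.9
```

```bash
python3 -c "
from h import *
r=rot(-.082);inc([402,-334,2],r);inc([402,-334,-2],r)"
```

```text
inc: 0.000 0.000 0.000 -8.6 5.7 111.6 | rows 0.0 1.8
inc: 0.000 0.000 0.000 -8.6 5.7 115.6 | rows 0.0 1.9
```

Call:
step_arm --increments "0 0 0 -8.6 5.7 40 -1;0 0 0 -8.6 5.7 80 -1;0 0 0 -8.6 5.7 100 -1;0 0 0 -8.6 5.7 109 -1;0 0 0 -8.6 5.7 113 -1;0 0 0 -8.6 5.7 114 -1;0 0 0 -8.6 5.7 114.5 -1;0 0 0 -8.6 5.7 114.5 -1"

```text
time: 12.6
tool_pos: [402.2, -334.3, -0.3]
tcp_rot: [3.141, 0.001, 1.489]
contact_force: [0.1, -0.3, -0.4]
grip_width: 59.6
```

Call:
step_arm --increments "0 0 0 0 0 0.3 -1;0 0 0 0 0 0.7 -1;0 0 0 0 0 1.2 -1;0 0 0 0 0 1.2 -1"

```text
time: 13.1
tool_pos: [402.0, -334.1, -2.1]
tcp_rot: [3.142, 0.0, 1.489]
contact_force: [-0.5, -0.4, -1.0]
grip_width: 59.6
```

Call:
step_arm --increments "0 0 0 0 0 0.3 -1;0 0 0 0 0 0.6 -1;0 0 0 0 0 0.6 -1"

```text
time: 13.48
tool_pos: [402.0, -334.1, -2.1]
tcp_rot: [3.141, 0.0, 1.489]
contact_force: [-1.3, 1.4, 5.1]
grip_width: 59.5
```

```bash
python3 -c "
from h import *
app([0,0,0],[-8.6,5.7,114.5]);app([0,0,0],[0,0,1.8])
r=rot(-1.653);p=[402-40*.082,-334-40*.997]
inc([402,-334,60],rot(-.082));inc([*p,60],r);inc([*p,6.2],r)"
```

```text
cmd [ 402.  -334.    -0.9] meas [ 402.  -334.1   -2.1] rot err [-0. -0. -0.] F [-1.3  1.4  5.1] grip 59.5 t 13.475 q [-0.84  0.62  1.78 -0.    0.74 -0.76]
cmd [ 402.  -334.    -2.7] meas [ 402.  -334.1   -2.1] rot err [-0. -0. -0.] F [-1.3  1.4  5.1] grip 59.5 t 13.475 q [-0.84  0.62  1.78 -0.    0.74 -0.76]
inc: 0.000 0.000 0.000 0.0 -0.0 -62.7 | rows 0.0 1.0
inc: 0.000 0.000 1.571 -40.0 -0.0 -62.7 | rows 8.4 1.2
inc: 0.000 0.000 1.571 -40.0 -0.0 -8.9 | rows 8.4 0.7
```

Call:
step_arm --increments "0 0 0 0 0 -0.6 0.7;0 0 0 0 0 -0.6 0.7;0 0 0 0 0 -0.6 0.7;0 0 0 0 0 -30 0.7;0 0 0 0 0 -80 0.7;0 0 0 0 0 -80 0.7;0 0 1.571 -40 0 -80 -0.1;0 0 1.571 -40 0 -80 -0.1;0 0 1.571 -40 0 -80 -0.1;0 0 1.571 -40 0 -80 -0.1;0 0 1.571 -40 0 -80 -0.1;0 0 1.571 -40 0 -80 -0.1;0 0 1.571 -40 0 -80 -0.1;0 0 1.571 -40 0 -80 -0.1;0 0 1.571 -40 0 -60 -0.1;0 0 1.571 -40 0 -48 -0.1;0 0 1.571 -40 0 -48 -0.1"

```text
time: 15.6
tool_pos: [398.1, -373.1, 43.9]
tcp_rot: [-3.139, 0.002, -0.081]
contact_force: [0.0, 0.4, 0.3]
grip_width: 41.2
```

```bash
python3 -c "
from h import *
app([0,0,1.571],[-40,0,-48])
snap('side','s7');snap('scene','c7')
f=cv2.imread('pics/s7.png')
cv2.imwrite('pics/s7z.png',cv2.resize(f[60:180,300:440],None,fx=4,fy=4,interpolation=cv2.INTER_CUBIC))
f=cv2.imread('pics/c7.png')
cv2.imwrite('pics/c7z.png',cv2.resize(f[160:280,140:280],None,fx=4,fy=4,interpolation=cv2.INTER_CUBIC))"
```

```text
cmd [ 398.7 -373.9   45.3] meas [ 398.1 -373.1   43.9] rot err [ 0.002 -0.002 -0.001] F [0.  0.4 0.3] grip 41.2 t 15.6 q [-0.89  0.58  1.68  0.    0.89  0.76]
```

View pics/s7z.png

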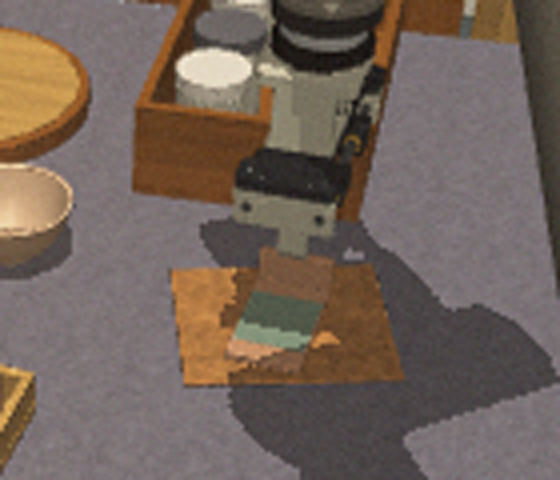

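View pics/c7z.png

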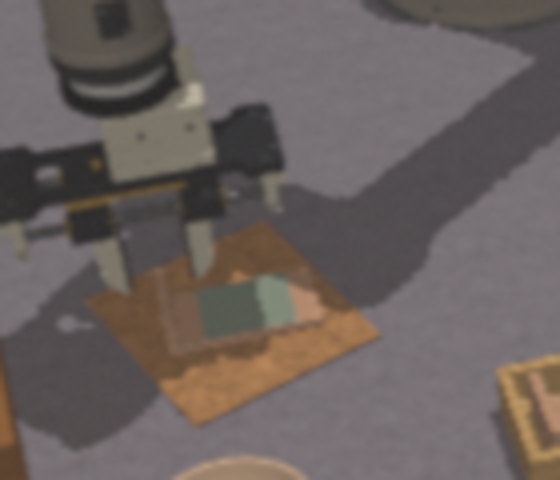

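```bash
python3 -c "
from h import *
np.set_printoptions(precision=1,suppress=True)
print(ray('side0',[(333,107.5),(390,113)],0))
print(ray('scene0',[(146,288)],0),ray('scene0',[(143,230)],80))"
```

```text
[[ 556.9 -485.8    0. ]
 [ 356.9 -498.9    0. ]]
[[ 536.3 -496.6   -0. ]] [[ 397.  -468.7   80. ]]
```

Call:
step_arm --increments "0 0 0 0 0 20 -0.1;0 0 0 0 0 32 -0.1;0 0 0 0 0 38 -0.1;0 0 0 0 0 38.8 -0.1;0 0 0 0 0 38.8 -1;0 0 0 0 0 38.8 -1;0 0 0 0 0 38.8 -1;0 0 0 0 0 38.8 -1;0 0 0 0 0 38.8 -1;0 0 0 0 0 38.8 -1"

```text
time: 16.95
tool_pos: [398.8, -374.0, 6.7]
tcp_rot: [3.141, -0.0, -0.082]
contact_force: [-0.0, -0.4, 1.6]
grip_width: 8.2
```

```bash
python3 -c "
from h import *
app([0,0,0],[0,0,38.8]);r=rot(-1.653)
inc([398.7,-373.9,100],r);inc([528,-60,150],r)"
```

```text
cmd [ 398.7 -373.9    6.5] meas [ 398.8 -374.     6.7] rot err [-0.  0. -0.] F [-0.  -0.4  1.6] grip 8.2 t 16.95 q [-0.89  0.64  1.7   0.    0.8   0.76]
inc: 0.000 0.000 -0.000 -0.0 -0.0 -93.5 | rows 0.0 1.5
inc: 0.000 0.000 -0.000 103.1 -323.5 -143.5 | rows 0.0 5.9
```

Call:
step_arm --increments "0 0 0 0 0 -4 -1;0 0 0 0 0 -20 -1;0 0 0 0 0 -50 -1;0 0 0 0 0 -93 -1;0 0 0 103 -323.5 -143.5 -1;0 0 0 103 -323.5 -143.5 -1;0 0 0 103 -323.5 -143.5 -1;0 0 0 103 -323.5 -143.5 -1;0 0 0 103 -323.5 -143.5 -1;0 0 0 103 -323.5 -143.5 -1;0 0 0 103 -323.5 -143.5 -1;0 0 0 103 -323.5 -143.5 -1"

```text
time: 18.45
tool_pos: [527.6, -60.4, 150.4]
tcp_rot: [3.141, -0.0, -0.082]
contact_force: [0.3, -0.5, -1.3]
grip_width: 7.6
```

```bash
python3 -c "
from h import *
app([0,0,0],[103,-323.5,-143.5])
snap('wrist','w8');snap('side','s8')"
```

```text
cmd [528. -60. 150.] meas [527.6 -60.4 150.4] rot err [-0.  0. -0.] F [ 0.3 -0.5 -1.3] grip 7.6 t 18.45 q [-0.26  0.42  1.61 -0.    1.11  1.39]
```

View pics/w8.png

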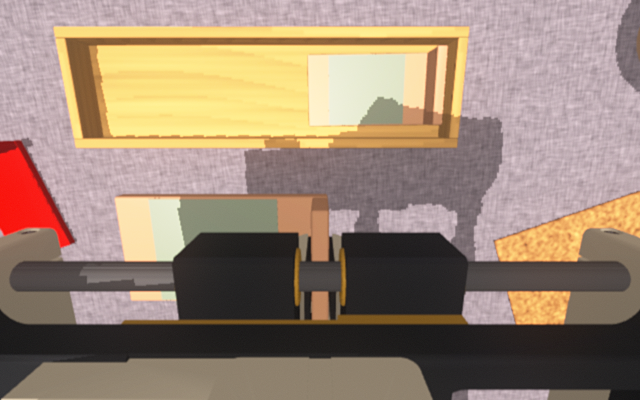

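View pics/s8.png

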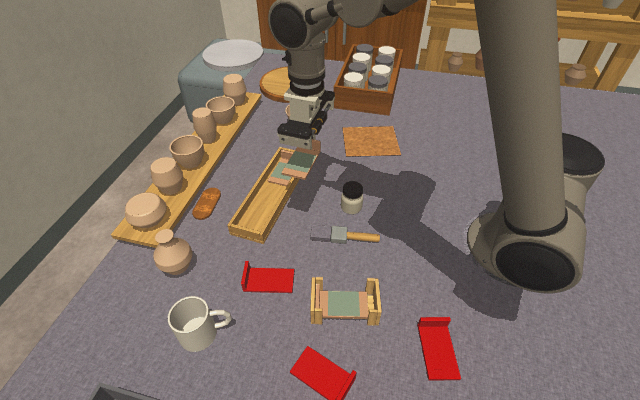

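```bash
python3 -c "
from h import *
f=cv2.imread('pics/w8.png')
cv2.imwrite('pics/w8a.png',cv2.resize(f[15:160,280:480],None,fx=4,fy=4,interpolation=cv2.INTER_CUBIC))
cv2.imwrite('pics/w8b.png',cv2.resize(f[15:160,45:245],None,fx=4,fy=4,interpolation=cv2.INTER_CUBIC))
cv2.imwrite('pics/w8c.png',cv2.resize(f[185:325,105:345],None,fx=3,fy=3,interpolation=cv2.INTER_CUBIC))
"
```

```text
(no output)
```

View pics/w8a.png

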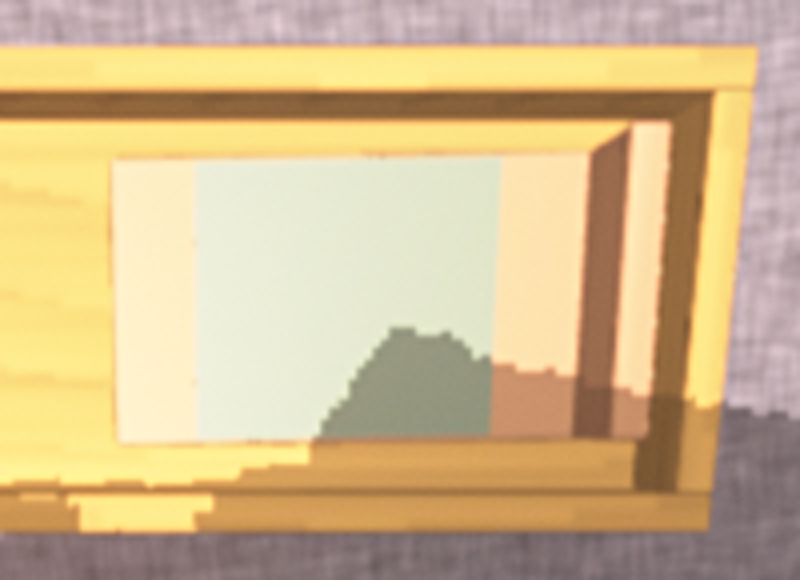

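View pics/w8b.png

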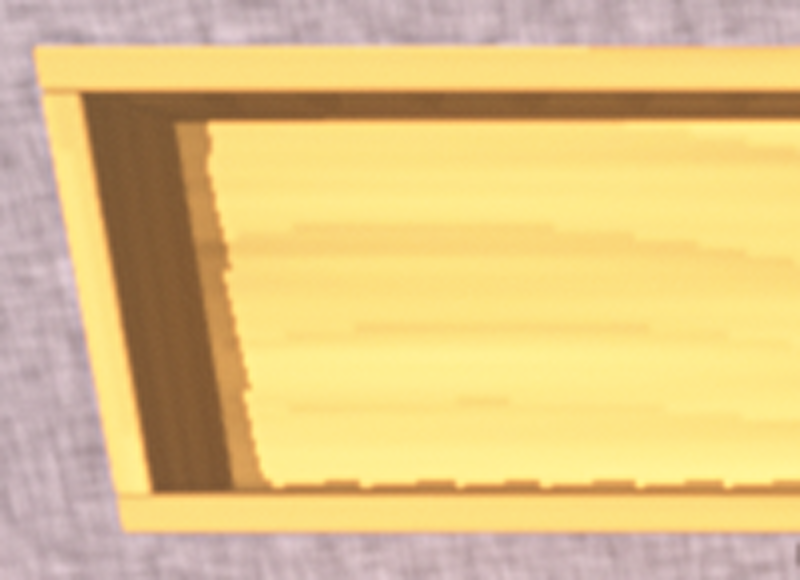

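View pics/w8c.png

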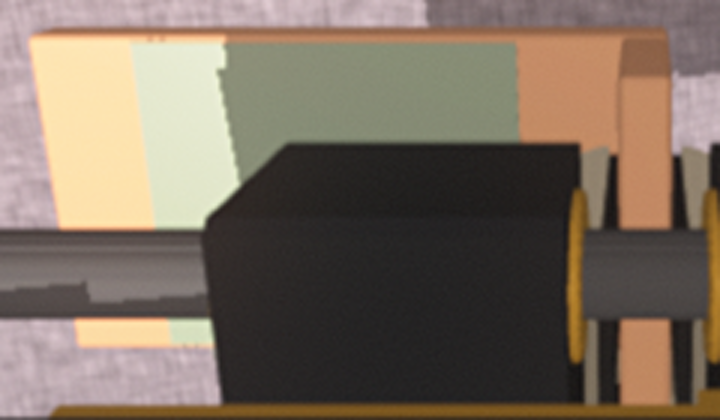

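```bash
cat > m.py <<'E'
from h import *
np.set_printoptions(precision=1,suppress=True)
a=lambda l:np.array(l)/4+[280,15]
b=lambda l:np.array(l)/4+[45,15]
c=lambda l:np.array(l)/3+[105,185]
p=np.vstack([ray('w8',a([(757,45),(709,533)]),38),ray('w8',b([(35,45),(122,533)]),38)])
print(p,'ctr',p.mean(0));v=(p[2]+p[3]-p[0]-p[1])/2;print('len',np.linalg.norm(v),'ang',np.arctan2(v[1],v[0]),'w',np.linalg.norm(p[0]-p[1]),np.linalg.norm(p[2]-p[3]))
y=v/np.linalg.norm(v);x=np.array([y[1],-y[0],0]);o=p.mean(0)
def tr(q): q=np.atleast_2d(q);return np.c_[(q-o)@x,(q-o)@y]
print('free',tr(ray('w8',a([(113,160),(118,441)]),18)))
print('foot top',tr(ray('w8',a([(632,122),(672,122),(648,440)]),45)))
h=ray('w8',c([(30,38),(76,347)]),155.7);print('held free',h-[527.6,-60.4,0]); 
h=ray('w8',c([(622,38),(668,38)]),182.7);print('held foot top inner/outer',h-[527.6,-60.4,0])
np.savez('tray.npz',o=o,x=x,y=y)
E
python3 m.py
```

```text
[[ 656.9 -186.8   38. ]
 [ 563.2 -179.7   38. ]
 [ 683.5  135.7   38. ]
 [ 590.   144.1   38. ]] ctr [623.4 -21.7  38. ]
len 324.2385979626164 ang 1.488279204337809 w 93.95445948782506 93.7868832985816
free [[ 30.  -35.5]
 [-28.1 -36.1]]
foot top [[  31.7 -136.3]
 [  31.7 -144. ]
 [ -27.7 -145. ]]
held free [[ 38.1 103.1 155.7]
 [-20.3 108.6 155.7]]
held foot top inner/outer [[ 35.9   1.7 182.7]
 [ 35.4  -4.8 182.7]]
```

```bash
python3 -c "
from h import *
d=np.load('tray.npz');o,x,y=d['o'],d['x'],d['y']
P=o+.5*x-59.06*y
r=rot(-1.6536,-.097)
print(P);
for z in (80,40,28,23): inc([P[0],P[1],z],r)"
```

```text
[619.01691641 -80.56979074  38.        ]
inc: -0.097 -0.000 0.001 92.5 13.1 70.0 | rows 0.5 1.9
inc: -0.097 -0.000 0.001 92.5 13.1 110.0 | rows 0.5 2.3
inc: -0.097 -0.000 0.001 92.5 13.1 122.0 | rows 0.5 2.5
inc: -0.097 -0.000 0.001 92.5 13.1 127.0 | rows 0.5 2.5
```

Call:
step_arm --increments "-0.097 0 0 92.5 13.1 40 -1;-0.097 0 0 92.5 13.1 70 -1;-0.097 0 0 92.5 13.1 70 -1;-0.097 0 0 92.5 13.1 90 -1;-0.097 0 0 92.5 13.1 105 -1;-0.097 0 0 92.5 13.1 114 -1;-0.097 0 0 92.5 13.1 114 -1;-0.097 0 0 92.5 13.1 114 -1"

```text
time: 19.55
tool_pos: [619.5, -80.7, 36.9]
tcp_rot: [3.044, -0.001, -0.082]
contact_force: [-0.4, 0.2, -1.9]
grip_width: 7.9
```

```bash
python3 -c "
from h import *
app([-.097,0,0],[92.5,13.1,114])
snap('side','s9');snap('scene','c9');snap('wrist','w9')
f=cv2.imread('pics/s9.png')
cv2.imwrite('pics/s9z.png',cv2.resize(f[120:250,220:360],None,fx=4,fy=4,interpolation=cv2.INTER_CUBIC))
f=cv2.imread('pics/c9.png')
cv2.imwrite('pics/c9z.png',cv2.resize(f[180:300,250:400],None,fx=4,fy=4,interpolation=cv2.INTER_CUBIC))
"
```

```text
cmd [619.1 -80.6  36. ] meas [619.5 -80.7  36.9] rot err [-0.     0.001  0.   ] F [-0.4  0.2 -1.9] grip 7.9 t 19.55 q [-0.2   0.7   1.45 -0.12  0.98  1.52]
```

View pics/s9z.png

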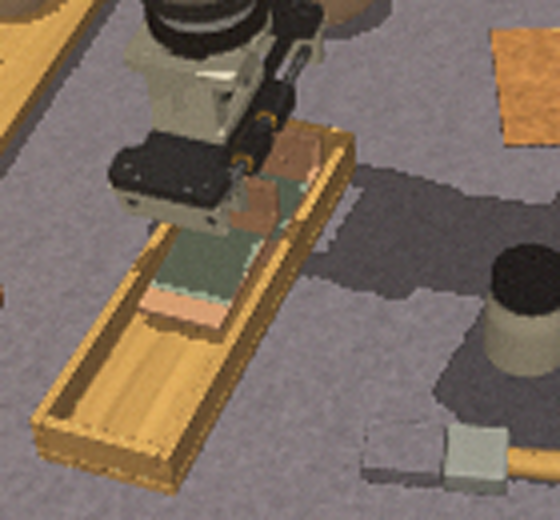

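View pics/c9z.png

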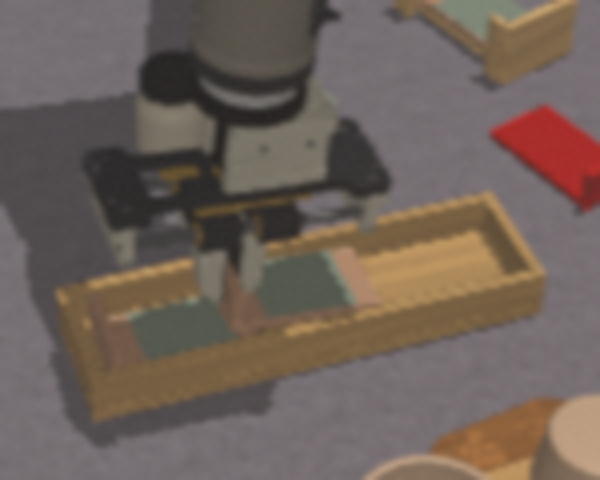

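View pics/w9.png

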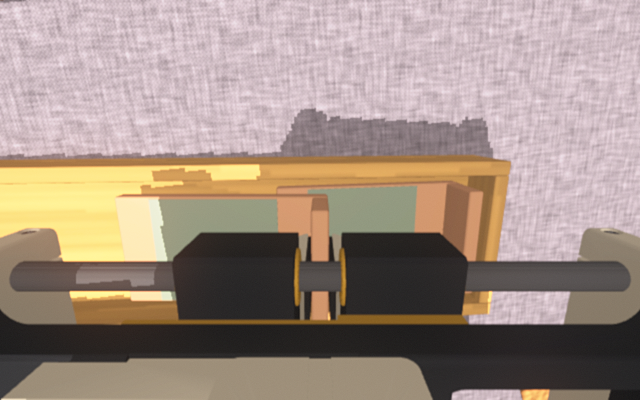

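```bash
python3 -c "
from h import *
P=[619.0,-80.6];r=rot(-1.6536,-.097)
for z in (28,25,24,23,22): inc([*P,z],r)"
```

```text
inc: 0.000 -0.000 0.001 -0.1 -0.8 8.0 | rows 0.0 0.1
inc: 0.000 -0.000 0.001 -0.1 -1.1 11.0 | rows 0.0 0.2
inc: 0.000 -0.000 0.001 -0.1 -1.2 12.0 | rows 0.0 0.2
inc: 0.000 -0.000 0.001 -0.1 -1.3 13.0 | rows 0.0 0.2
inc: 0.000 -0.000 0.001 -0.1 -1.4 14.0 | rows 0.0 0.2
```

Call:
step_arm --increments "0 0 0 0 -0.4 4 -1;0 0 0 0 -0.8 8 -1;0 0 0 0 -1 10 -1;0 0 0 0 -1.1 11 -1;0 0 0 0 -1.1 11 -1"

```text
time: 20.32
tool_pos: [619.1, -80.6, 24.9]
tcp_rot: [3.045, -0.0, -0.082]
contact_force: [0.3, 0.8, -1.7]
grip_width: 7.7
```

Call:
step_arm --increments "0 0 0 0 0 0.5 -1;0 0 0 0 -0.1 1 -1;0 0 0 0 -0.1 1 -1"

```text
time: 20.7
tool_pos: [619.1, -80.6, 24.0]
tcp_rot: [3.045, -0.0, -0.082]
contact_force: [0.9, 0.5, -1.5]
grip_width: 7.7
```

Call:
step_arm --increments "0 0 0 0 0 0.5 -1;0 0 0 0 -0.1 1 -1;0 0 0 0 -0.1 1 -1"

```text
time: 21.08
tool_pos: [619.1, -80.6, 23.0]
tcp_rot: [3.045, -0.0, -0.082]
contact_force: [0.1, 0.1, -0.1]
grip_width: 7.7
```

Call:
step_arm --increments "0 0 0 0 0 0.4 -1;0 0 0 0 0 0.7 -1;0 0 0 0 0 0.7 -1"

```text
time: 21.45
tool_pos: [619.2, -80.7, 22.8]
tcp_rot: [3.044, -0.0, -0.082]
contact_force: [-2.2, 0.7, 5.3]
grip_width: 8.0
```

```bash
python3 -c "
from h import *
app([0,0,0],[0,-1.1,11]);app([0,0,0],[0,-.1,1]);app([0,0,0],[0,-.1,1]);app([0,0,0],[0,0,.7])"
```

```text
cmd [619.1 -80.6  25. ] meas [619.2 -80.7  22.8] rot err [-0.  0.  0.] F [-2.2  0.7  5.3] grip 8.0 t 21.45 q [-0.2   0.72  1.46 -0.12  0.95  1.52]
cmd [619.1 -80.6  24. ] meas [619.2 -80.7  22.8] rot err [-0.  0.  0.] F [-2.2  0.7  5.3] grip 8.0 t 21.45 q [-0.2   0.72  1.46 -0.12  0.95  1.52]
cmd [619.1 -80.6  23. ] meas [619.2 -80.7  22.8] rot err [-0.  0.  0.] F [-2.2  0.7  5.3] grip 8.0 t 21.45 q [-0.2   0.72  1.46 -0.12  0.95  1.52]
cmd [619.1 -80.6  22.3] meas [619.2 -80.7  22.8] rot err [-0.  0.  0.] F [-2.2  0.7  5.3] grip 8.0 t 21.45 q [-0.2   0.72  1.46 -0.12  0.95  1.52]
```

Call:
step_arm --increments "0 0 0 0 0 -0.2 -0.6;0 0 0 0 0 -0.4 -0.6;0 0 0 0 0 -0.4 -0.6;0 0 0 0 0 -10 -0.6;0 0 0 0 0 -35 -0.6;0 0 0 0 0 -60 -0.6;0 0 0 0 0 -60 -0.6"

```text
time: 22.32
tool_pos: [621.2, -74.9, 84.6]
tcp_rot: [3.044, -0.005, -0.082]
contact_force: [0.3, 0.1, 0.8]
grip_width: 18.3
```

```bash
python3 -c "
from h import *
app([0,0,0],[0,0,-60])
snap('side','s10');snap('scene','c10');snap('wrist','w10')
f=cv2.imread('pics/s10.png')
cv2.imwrite('pics/s10z.png',cv2.resize(f[120:250,220:360],None,fx=4,fy=4,interpolation=cv2.INTER_CUBIC))
f=cv2.imread('pics/c10.png')
cv2.imwrite('pics/c10z.png',cv2.resize(f[180:300,250:400],None,fx=4,fy=4,interpolation=cv2.INTER_CUBIC))
"
```

```text
cmd [619.5 -74.9  82. ] meas [621.2 -74.9  84.6] rot err [-0.001  0.005  0.   ] F [0.3 0.1 0.8] grip 18.3 t 22.325 q [-0.19  0.65  1.41 -0.11  1.07  1.51]
```

View pics/s10z.png

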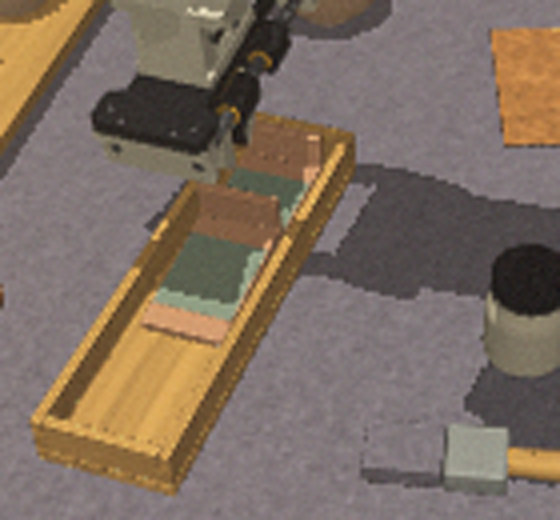

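View pics/c10z.png

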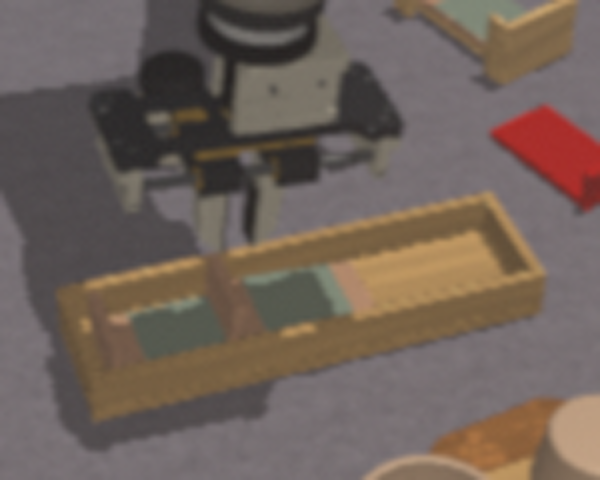

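View pics/w10.png

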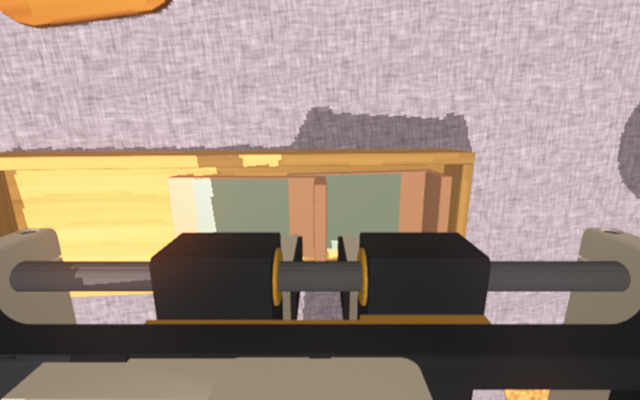

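```bash
python3 -c "
from h import *
f=cv2.imread('pics/s10.png')
cv2.imwrite('pics/s10c.png',cv2.resize(f[270:330,300:390],None,fx=8,fy=8,interpolation=cv2.INTER_CUBIC))
"
```

```text
(no output)
```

View pics/s10c.png

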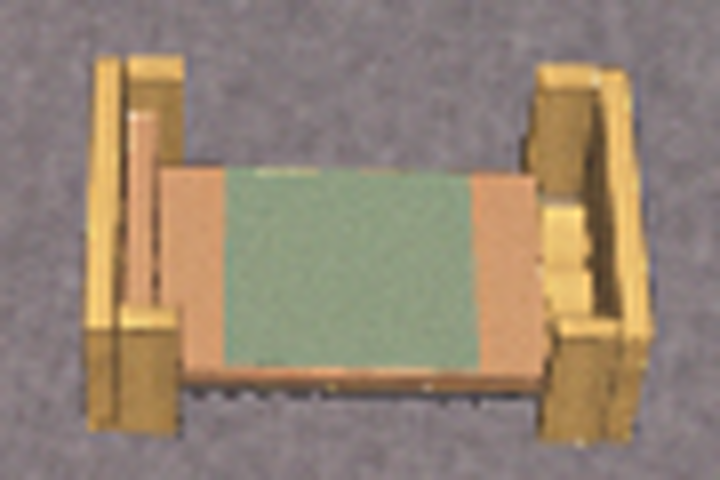

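```bash
python3 -c "
from h import *
np.set_printoptions(precision=1,suppress=True)
g=lambda l:np.array(l)/8+[300,270]
u=np.array([np.cos(.226),np.sin(.226),0]);v=np.array([-u[1],u[0],0])
c=ray('side0',np.array([(135,97),(127,367),(660,108),(690,378)])/8+[295,265],58).mean(0)
c2=ray('s10',g([(95,60),(85,328),(628,68),(652,335)]),58);print(c2,c2.mean(0),c)
f=ray('s10',g([(536,175),(546,380)]),20)-c2.mean(0);print('free',f@u,f@v)
f=ray('s10',g([(225,170),(472,173),(225,366),(480,368)]),20)-c2.mean(0);print('glaze',f@u,f@v,(f@u).mean())
f=ray('s10',g([(131,112),(157,112)]),47)-c2.mean(0);print('foot',f@u)
"
```

```text
[[437.5 244.9  58. ]
 [420.  319.5  58. ]
 [301.4 212.9  58. ]
 [285.  286.9  58. ]] [361. 266.  58.] [361.5 266.1  58. ]
free [-48.5 -47.3] [-28.8  30.3]
glaze [ 35.1 -31.3  34.7 -30.6] [-28.4 -29.   28.4  27.4] 1.9509698349190865
foot [60.2 53.3]
```

```bash
python3 -c "
from h import *
r=rot(-1.345)
for z in (100,50,5.7): inc([378,267.5,z],r)"
```

```text
inc: 0.096 0.015 -0.308 -268.8 -318.1 -49.0 | rows 1.7 6.7
inc: 0.096 0.015 -0.308 -268.8 -323.0 0.7 | rows 1.7 6.7
inc: 0.096 0.015 -0.308 -268.8 -327.2 44.8 | rows 1.7 6.8
```

Call:
step_arm --increments "0.096 0.015 -0.308 -268.8 -318.1 -49 1;0.096 0.015 -0.308 -268.8 -318.1 -49 1;0.096 0.015 -0.308 -268.8 -318.1 -49 1;0.096 0.015 -0.308 -268.8 -318.1 -49 1;0.096 0.015 -0.308 -268.8 -318.1 -49 1;0.096 0.015 -0.308 -268.8 -318.1 -49 1;0.096 0.015 -0.308 -268.8 -318.1 -49 1;0.096 0.015 -0.308 -268.8 -318.1 -49 1;0.096 0.015 -0.308 -268.8 -318.1 -49 1;0.096 0.015 -0.308 -268.8 -318.1 -49 1"

```text
time: 23.72
tool_pos: [378.6, 266.5, 99.5]
tcp_rot: [3.141, 0.001, 0.224]
contact_force: [0.7, -0.9, -1.2]
grip_width: 91.6
```

```bash
python3 -c "
from h import *
app([.096,.015,-.308],[-268.8,-318.1,-49])
r=rot(-1.345);inc([378,267.5,5.7],r)
snap('wrist','w11')"
```

```text
cmd [378.  267.5 100. ] meas [378.6 266.5  99.5] rot err [-0.    -0.001  0.002] F [ 0.7 -0.9 -1.2] grip 91.6 t 23.725 q [ 0.45  0.37  1.85 -0.    0.92  1.79]
inc: 0.000 -0.000 0.000 -0.0 -0.0 94.3 | rows 0.0 1.5
```

View pics/w11.png

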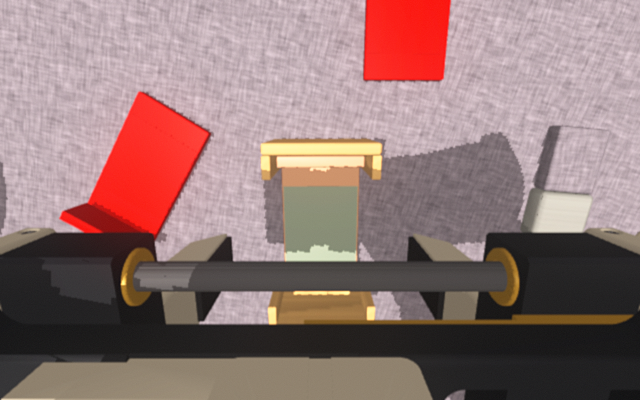

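```bash
python3 -c "
from h import *
np.set_printoptions(precision=1,suppress=True)
r=rot(-1.345)
P=np.array([[378,267.5,13.5]]*4)+r.apply([(9.5,-65,0),(-9.5,-65,0),(9.5,65,0),(-9.5,65,0)])
print(proj('w11',P)); P[:,2]=60; print(P)"
```

```text
[[238.6 197.3]
 [240.1 220. ]
 [401.  196.9]
 [399.6 219.6]]
[[372.7 333.   60. ]
 [354.2 328.7  60. ]
 [401.8 206.3  60. ]
 [383.3 202.   60. ]]
```

Call:
step_arm --increments "0 0 0 0 0 40 1;0 0 0 0 0 75 1;0 0 0 0 0 90 1;0 0 0 0 0 94.2 1;0 0 0 0 0 94.2 1;0 0 0 0 0 94.2 -1;0 0 0 0 0 94.2 -1;0 0 0 0 0 94.2 -1;0 0 0 0 0 94.2 -1;0 0 0 0 0 94.2 -1;0 0 0 0 0 94.2 -1"

```text
time: 25.15
tool_pos: [378.2, 267.5, 6.0]
tcp_rot: [3.141, -0.0, 0.226]
contact_force: [-0.3, -0.5, 4.5]
grip_width: 59.6
```

Call:
step_arm --increments "0 0 0 0 0 -4 -1;0 0 0 0 0 -15 -1;0 0 0 0 0 -40 -1;0 0 0 0 0 -70 -1;0 0 0 0 0 -105 -1;0 0 0 0 0 -105 -1;0 0 0 0 0 -105 -1"

```text
time: 26.02
tool_pos: [377.5, 267.3, 110.4]
tcp_rot: [3.141, 0.001, 0.226]
contact_force: [-0.1, 0.1, -2.5]
grip_width: 59.3
```

```bash
python3 -c "
from h import *
app([0,0,0],[0,0,94.2]);app([0,0,0],[0,0,-105])
snap('wrist','w12')
r=rot(-3.2236);inc([402,-325,110.8],r)"
```

```text
cmd [378.  267.5   5.8] meas [377.5 267.3 110.4] rot err [-0.    -0.001 -0.   ] F [-0.1  0.1 -2.5] grip 59.3 t 26.025 q [ 0.45  0.36  1.84 -0.    0.94  1.8 ]
cmd [378.  267.5 110.8] meas [377.5 267.3 110.4] rot err [-0.    -0.001 -0.   ] F [-0.1  0.1 -2.5] grip 59.3 t 26.025 q [ 0.45  0.36  1.84 -0.    0.94  1.8 ]
inc: 0.000 -0.000 1.879 -109.4 582.8 0.1 | rows 10.0 9.5
```

View pics/w12.png

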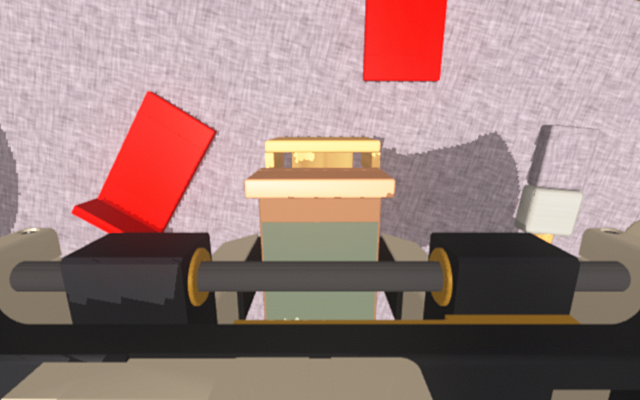

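```bash
python3 -c "
from h import *
np.set_printoptions(precision=1,suppress=True)
r=rot(-1.345)
print(r.inv().apply(ray('w12',[(246,180),(394,180),(246,196),(394,196)],151.5)-[377.5,267.3,110.4]))"
```

```text
[[ 45.3 -30.2 -41.1]
 [ 45.3  27.6 -41.1]
 [ 38.9 -30.6 -41.1]
 [ 38.9  28.  -41.1]]
```

```bash
python3 -c "
from h import *
r=rot(-3.2236)
for z in (110.8,10,0.5,-2.2):inc([405,-330,z],r)"
```

```text
inc: 0.000 -0.000 1.879 -107.6 588.3 0.1 | rows 10.0 9.6
inc: 0.000 -0.000 1.879 -107.6 588.3 100.9 | rows 10.0 9.7
inc: 0.000 -0.000 1.879 -107.6 588.3 110.4 | rows 10.0 9.7
inc: 0.000 -0.000 1.879 -107.6 588.3 113.1 | rows 10.0 9.7
```

Call:
step_arm --increments "0 0 1.879 -113 587.5 0 -1;0 0 1.879 -113 587.5 0 -1;0 0 1.879 -113 587.5 0 -1;0 0 1.879 -113 587.5 0 -1;0 0 1.879 -113 587.5 0 -1;0 0 1.879 -113 587.5 0 -1;0 0 1.879 -113 587.5 0 -1;0 0 1.879 -113 587.5 0 -1;0 0 1.879 -113 587.5 0 -1;0 0 1.879 -113 587.5 0 -1;0 0 1.879 -113 587.5 0 -1;0 0 1.879 -113 587.5 0 -1;0 0 1.879 -113 587.5 0 -1"

```text
time: 27.7
tool_pos: [399.5, -329.0, 110.5]
tcp_rot: [3.141, 0.001, -1.651]
contact_force: [0.5, -1.0, -1.7]
grip_width: 59.5
```

```bash
python3 -c "
from h import *
app([0,0,1.879],[-113,587.5,0])
r=rot(-3.2236)
for z in (10,0.5,-2.2):inc([405,-330,z],r)"
```

```text
cmd [ 399.6 -330.4  110.9] meas [ 399.5 -329.   110.5] rot err [-0.001 -0.001 -0.002] F [ 0.5 -1.  -1.7] grip 59.5 t 27.7 q [-0.84  0.44  1.7   0.    1.    2.38]
inc: -0.000 -0.000 -0.000 -0.9 -5.4 100.9 | rows 0.0 1.6
inc: -0.000 -0.000 -0.000 -0.9 -5.4 110.4 | rows 0.0 1.8
inc: -0.000 -0.000 -0.000 -0.9 -5.4 113.1 | rows 0.0 1.8
```

Call:
step_arm --increments "0 0 0 -0.9 -5.4 40 -1;0 0 0 -0.9 -5.4 80 -1;0 0 0 -0.9 -5.4 100 -1;0 0 0 -0.9 -5.4 109 -1;0 0 0 -0.9 -5.4 111.5 -1;0 0 0 -0.9 -5.4 112 -1;0 0 0 -0.9 -5.4 112.5 -1;0 0 0 -0.9 -5.4 113 -1;0 0 0 -0.9 -5.4 113 -1"

```text
time: 28.82
tool_pos: [405.1, -330.1, -1.9]
tcp_rot: [-3.141, -0.0, -1.653]
contact_force: [0.2, -0.0, -1.0]
grip_width: 59.6
```

Call:
step_arm --increments "0 0 0 0 0 0.3 -1;0 0 0 0 0 0.6 -1;0 0 0 0 0 0.6 -1"

```text
time: 29.2
tool_pos: [405.1, -330.1, -2.0]
tcp_rot: [-3.141, -0.001, -1.653]
contact_force: [-1.7, 1.4, 6.8]
grip_width: 59.7
```

```bash
python3 -c "
from h import *
app([0,0,0],[-.9,-5.4,113]);app([0,0,0],[0,0,.6])
r=rot(-1.6527);p=[405-41.3*.082,-330-41.3*.9966]
inc([*p,77],r);inc([*p,45],r);inc([*p,6.5],r)"
```

```text
cmd [ 405.  -330.    -2.1] meas [ 405.1 -330.1   -2. ] rot err [ 0.  0. -0.] F [-1.7  1.4  6.8] grip 59.7 t 29.2 q [-0.83  0.62  1.78 -0.    0.74  2.39]
cmd [ 405.  -330.    -2.7] meas [ 405.1 -330.1   -2. ] rot err [ 0.  0. -0.] F [-1.7  1.4  6.8] grip 59.7 t 29.2 q [-0.83  0.62  1.78 -0.    0.74  2.39]
inc: 0.000 -0.000 -1.571 41.4 0.0 -79.7 | rows 8.4 1.4
inc: 0.000 -0.000 -1.571 41.3 0.0 -47.7 | rows 8.4 1.0
inc: 0.000 -0.000 -1.571 41.3 0.0 -9.2 | rows 8.4 0.7
```

Call:
step_arm --increments "0 0 0 0 0 -0.6 0.7;0 0 0 0 0 -0.6 0.7;0 0 0 0 0 -0.6 0.7;0 0 0 0 0 -30 0.7;0 0 0 0 0 -80 0.7;0 0 0 0 0 -80 0.7;0 0 -1.571 41.3 0 -80 -0.1;0 0 -1.571 41.3 0 -80 -0.1;0 0 -1.571 41.3 0 -80 -0.1;0 0 -1.571 41.3 0 -80 -0.1;0 0 -1.571 41.3 0 -80 -0.1;0 0 -1.571 41.3 0 -80 -0.1;0 0 -1.571 41.3 0 -80 -0.1;0 0 -1.571 41.3 0 -80 -0.1;0 0 -1.571 41.3 0 -60 -0.1;0 0 -1.571 41.3 0 -48 -0.1;0 0 -1.571 41.3 0 -48 -0.1;0 0 -1.571 41.3 0 -48 -0.1"

```text
time: 31.45
tool_pos: [401.8, -371.3, 45.4]
tcp_rot: [3.141, -0.0, -0.083]
contact_force: [-0.0, -0.5, -0.4]
grip_width: 41.7
```

```bash
python3 -c "
from h import *
app([0,0,-1.571],[41.3,0,-48])
snap('scene','c13')
f=cv2.imread('pics/c13.png')
cv2.imwrite('pics/c13z.png',cv2.resize(f[160:280,140:280],None,fx=4,fy=4,interpolation=cv2.INTER_CUBIC))"
```

```text
cmd [ 401.6 -371.1   45.3] meas [ 401.8 -371.3   45.4] rot err [-0.     0.     0.001] F [-0.  -0.5 -0.4] grip 41.7 t 31.45 q [-0.89  0.58  1.68 -0.    0.89  0.77]
```

View pics/c13z.png

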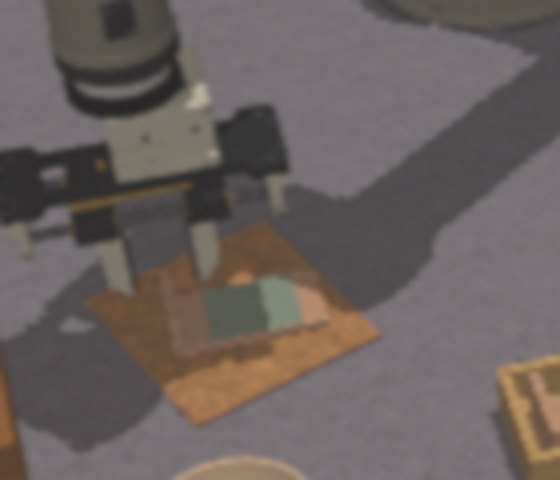

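Same picture as the first time: the foot (about column 168) sits between the fingers. Descend, pinch, lift, and go to the tray look pose.

Call:
step_arm --increments "0 0 0 0 0 20 -0.1;0 0 0 0 0 32 -0.1;0 0 0 0 0 38 -0.1;0 0 0 0 0 38.8 -0.1;0 0 0 0 0 38.8 -1;0 0 0 0 0 38.8 -1;0 0 0 0 0 38.8 -1;0 0 0 0 0 38.8 -1;0 0 0 0 0 38.8 -1;0 0 0 0 0 38.8 -1"

```text
time: 32.75
tool_pos: [401.7, -371.2, 6.6]
tcp_rot: [3.141, -0.0, -0.082]
contact_force: [0.0, 0.2, 2.8]
grip_width: 7.4
```

```bash
python3 -c "
from h import *
app([0,0,0],[0,0,38.8])
inc([528,20,150],rot(-1.6536))"
```

```text
cmd [ 401.7 -371.1    6.5] meas [ 401.7 -371.2    6.6] rot err [-0.  0. -0.] F [0.  0.2 2.8] grip 7.4 t 32.75 q [-0.89  0.64  1.7  -0.    0.8   0.77]
inc: 0.000 -0.000 0.001 93.9 -400.1 -143.6 | rows 0.0 7.0
```

Call:
step_arm --increments "0 0 0 0 0 -4 -1;0 0 0 0 0 -20 -1;0 0 0 0 0 -50 -1;0 0 0 0 0 -93 -1;0 0 0 97.2 -360 -143.5 -1;0 0 0 97.2 -360 -143.5 -1;0 0 0 97.2 -360 -143.5 -1;0 0 0 97.2 -360 -143.5 -1;0 0 0 97.2 -360 -143.5 -1;0 0 0 97.2 -360 -143.5 -1;0 0 0 97.2 -360 -143.5 -1;0 0 0 97.2 -360 -143.5 -1;0 0 0 97.2 -360 -143.5 -1"

```text
time: 34.38
tool_pos: [527.5, -21.5, 150.0]
tcp_rot: [3.141, 0.0, -0.084]
contact_force: [0.1, -0.3, -1.1]
grip_width: 7.8
```

```bash
python3 -c "
from h import *
app([0,0,0],[97.2,-360,-143.5])
snap('wrist','w14')
f=cv2.imread('pics/w14.png')
cv2.imwrite('pics/w14a.png',cv2.resize(f[15:160,300:500],None,fx=4,fy=4,interpolation=cv2.INTER_CUBIC))
cv2.imwrite('pics/w14b.png',cv2.resize(f[15:160,110:310],None,fx=4,fy=4,interpolation=cv2.INTER_CUBIC))
"
```

```text
cmd [528.  -20.3 149.9] meas [527.5 -21.5 150. ] rot err [-0.    -0.     0.002] F [ 0.1 -0.3 -1.1] grip 7.8 t 34.375 q [-0.19  0.41  1.62 -0.    1.11  1.47]
```

View pics/w14.png

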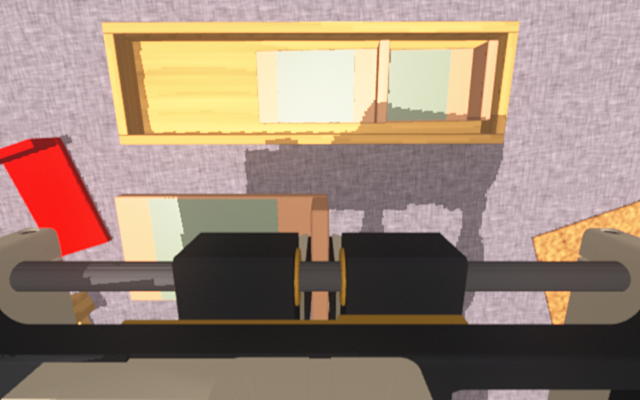

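View pics/w14a.png

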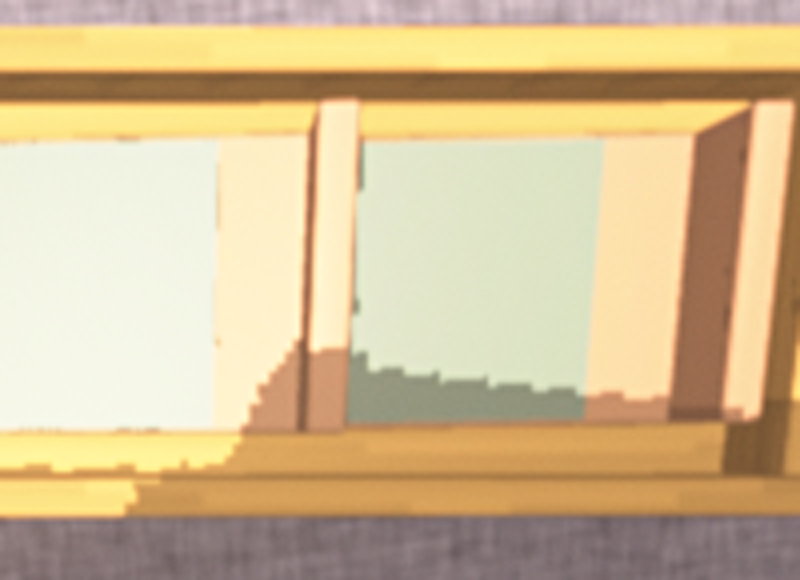

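View pics/w14b.png

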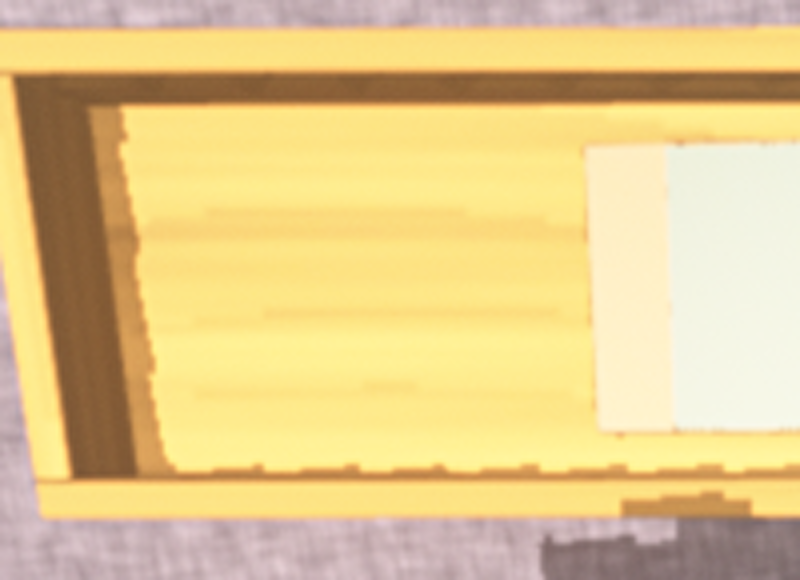

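```bash
cat > m2.py <<'E'
from h import *
np.set_printoptions(precision=1,suppress=True)
d=np.load('tray.npz');o,x,y=d['o'],d['x'],d['y']
tr=lambda q:np.c_[(q-o)@x,(q-o)@y]
a=lambda l:np.array(l)/4+[300,15]
b=lambda l:np.array(l)/4+[110,15]
W='w14'
print('tray corners',tr(ray(W,[(103,22),(122,144.5),(519,21.5),(505,144.5)],38)))
print('t2 free',tr(ray(W,b([(585,147),(598,430)]),18)))
print('t2 foot top',tr(ray(W,a([(320,100),(360,100),(307,430),(346,430)]),55)))
print('t1 foot top',tr(ray(W,a([(755,102),(795,102),(765,420)]),45)))
f=np.array([(117,196.5),(129.5,300)]);h=ray(W,f,155.6)-[527.5,-21.5,0];print('held free',np.c_[h@x,h@y])
P=o+.5*x+23.2*y
print(P)
E
python3 m2.py
```

```text
tray corners [[  46.7  161.2]
 [ -46.8  160.9]
 [  46.6 -161.4]
 [ -47.4 -163.8]]
t2 free [[ 29.3  47.1]
 [-28.9  47.2]]
t2 foot top [[ 29.9 -51.1]
 [ 29.9 -58.5]
 [-29.1 -51.2]
 [-29.1 -58.9]]
t1 foot top [[  31.6 -136.3]
 [  31.6 -143.9]
 [ -27.3 -145.9]]
held free [[ 30.4 104.5]
 [-28.4 106.8]]
[625.8   1.4  38. ]
```

```bash
python3 -c "
from h import *
f=cv2.imread('pics/w14.png')
cv2.imwrite('pics/w14c.png',cv2.resize(f[185:325,105:345],None,fx=3,fy=3,interpolation=cv2.INTER_CUBIC))
d=np.load('tray.npz');o,x,y=d['o'],d['x'],d['y']
P=o+.5*x+23.9*y
r=rot(-1.6536,-.097)
for z in (80,36,25,22.9): inc([P[0],P[1],z],r)
print(P)
"
```

```text
inc: -0.097 -0.000 0.001 95.7 -30.3 69.9 | rows 0.5 2.0
inc: -0.097 -0.000 0.001 95.7 -30.3 113.9 | rows 0.5 2.4
inc: -0.097 -0.000 0.001 95.7 -30.3 124.9 | rows 0.5 2.6
inc: -0.097 -0.000 0.001 95.7 -30.3 127.0 | rows 0.5 2.6
[625.85477081   2.10792904  38.        ]
```

View pics/w14c.png

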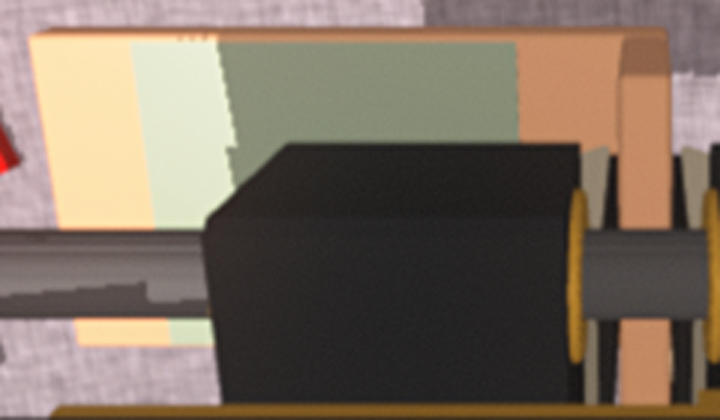

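Held tile looks identical in the grip to the first (free end 30,38 → 76,347 in the zoom), so square. Lower it over its place.

Call:
step_arm --increments "-0.097 0 0 95.7 -30.3 40 -1;-0.097 0 0 95.7 -30.3 70 -1;-0.097 0 0 95.7 -30.3 70 -1;-0.097 0 0 95.7 -30.3 90 -1;-0.097 0 0 95.7 -30.3 105 -1;-0.097 0 0 95.7 -30.3 114 -1;-0.097 0 0 95.7 -30.3 114 -1;-0.097 0 0 95.7 -30.3 114 -1"

```text
time: 35.42
tool_pos: [626.3, 1.9, 37.0]
tcp_rot: [3.044, -0.002, -0.082]
contact_force: [-0.8, -1.4, -1.4]
grip_width: 7.5
```

```bash
python3 -c "
from h import *
app([-.097,0,0],[95.7,-30.3,114])
snap('side','s15')
f=cv2.imread('pics/s15.png')
cv2.imwrite('pics/s15z.png',cv2.resize(f[120:250,220:360],None,fx=4,fy=4,interpolation=cv2.INTER_CUBIC))
r=rot(-1.6536,-.097)
inc([625.9,2.1,25],r)
"
```

```text
cmd [625.9   2.1  35.9] meas [626.3   1.9  37. ] rot err [-0.     0.002  0.   ] F [-0.8 -1.4 -1.4] grip 7.5 t 35.425 q [-0.07  0.71  1.43 -0.12  1.    1.65]
inc: 0.000 -0.000 0.001 0.0 -1.1 10.9 | rows 0.0 0.2
```

View pics/s15z.png

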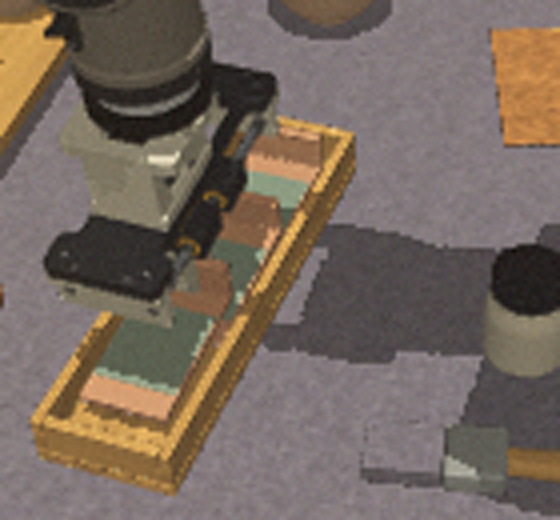

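Call:
step_arm --increments "0 0 0 0 -0.4 4 -1;0 0 0 0 -0.8 8 -1;0 0 0 0 -1 10 -1;0 0 0 0 -1.2 11.5 -1;0 0 0 0 -1.2 11.5 -1"

```text
time: 36.1
tool_pos: [625.8, 2.2, 24.2]
tcp_rot: [3.044, 0.0, -0.082]
contact_force: [-0.6, -1.0, -1.9]
grip_width: 7.4
```

Call:
step_arm --increments "0 0 0 0 0 0.5 -1;0 0 0 0 -0.1 1 -1;0 0 0 0 -0.1 1 -1"

```text
time: 36.48
tool_pos: [625.9, 2.2, 23.4]
tcp_rot: [3.044, -0.0, -0.082]
contact_force: [-0.5, -0.6, -1.1]
grip_width: 8.0
```

Call:
step_arm --increments "0 0 0 0 0 0.3 -1;0 0 0 0 -0.1 0.6 -1;0 0 0 0 -0.1 0.6 -1"

```text
time: 36.85
tool_pos: [626.0, 2.1, 22.9]
tcp_rot: [3.044, -0.0, -0.082]
contact_force: [-0.6, -0.5, 0.5]
grip_width: 7.8
```

Call:
step_arm --increments "0 0 0 0 0 0.3 -1;0 0 0 0 0 0.5 -1;0 0 0 0 0 0.5 -1"

```text
time: 37.22
tool_pos: [626.0, 2.1, 22.8]
tcp_rot: [3.044, -0.001, -0.082]
contact_force: [-2.2, 0.5, 6.5]
grip_width: 7.7
```

```bash
python3 -c "
from h import *
app([0,0,0],[0,-1.2,11.5]);app([0,0,0],[0,-.1,1]);app([0,0,0],[0,-.1,.6]);app([0,0,0],[0,0,.5])
inc([520,-20,150],rot(-1.6536))"
```

```text
cmd [625.9   2.2  24.4] meas [626.    2.1  22.8] rot err [-0.     0.001  0.   ] F [-2.2  0.5  6.5] grip 7.7 t 37.225 q [-0.07  0.73  1.44 -0.12  0.98  1.65]
cmd [625.9   2.2  23.4] meas [626.    2.1  22.8] rot err [-0.     0.001  0.   ] F [-2.2  0.5  6.5] grip 7.7 t 37.225 q [-0.07  0.73  1.44 -0.12  0.98  1.65]
cmd [625.9   2.2  22.8] meas [626.    2.1  22.8] rot err [-0.     0.001  0.   ] F [-2.2  0.5  6.5] grip 7.7 t 37.225 q [-0.07  0.73  1.44 -0.12  0.98  1.65]
cmd [625.9   2.2  22.3] meas [626.    2.1  22.8] rot err [-0.     0.001  0.   ] F [-2.2  0.5  6.5] grip 7.7 t 37.225 q [-0.07  0.73  1.44 -0.12  0.98  1.65]
inc: 0.097 -0.000 0.001 -103.7 43.0 -124.2 | rows 0.5 2.7
```

Call:
step_arm --increments "0 0 0 0 0 -0.2 -0.6;0 0 0 0 0 -0.4 -0.6;0 0 0 0 0 -0.4 -0.6;0 0 0 0 0 -10 -0.6;0 0 0 0 0 -35 -0.6;0 0 0 0 0 -80 -0.6;0 0 0 0 0 -120 -0.6;0 0 0 0 0 -120 -0.6;0 0 0 -104 18 -125 -0.6;0 0 0 -104 18 -125 -0.6;0 0 0 -104 18 -125 -0.6;0 0 0 -104 18 -125 -0.6;0 0 0 -104 18 -125 -0.6"

```text
time: 38.85
tool_pos: [522.9, 4.9, 148.2]
tcp_rot: [3.044, -0.001, -0.082]
contact_force: [-0.4, -0.0, -1.1]
grip_width: 18.2
```

```bash
python3 -c "
from h import *
app([0,0,0],[-104,18,-125])
snap('wrist','w16');snap('side','s16');snap('scene','c16')
f=cv2.imread('pics/s16.png')
cv2.imwrite('pics/s16z.png',cv2.resize(f[120:250,220:360],None,fx=4,fy=4,interpolation=cv2.INTER_CUBIC))
f=cv2.imread('pics/c16.png')
cv2.imwrite('pics/c16z.png',cv2.resize(f[180:300,250:400],None,fx=4,fy=4,interpolation=cv2.INTER_CUBIC))"
```

```text
cmd [521.7   4.9 148.4] meas [522.9   4.9 148.2] rot err [0.    0.001 0.   ] F [-0.4 -0.  -1.1] grip 18.2 t 38.85 q [-0.08  0.41  1.63 -0.11  1.1   1.63]
```

View pics/w16.png

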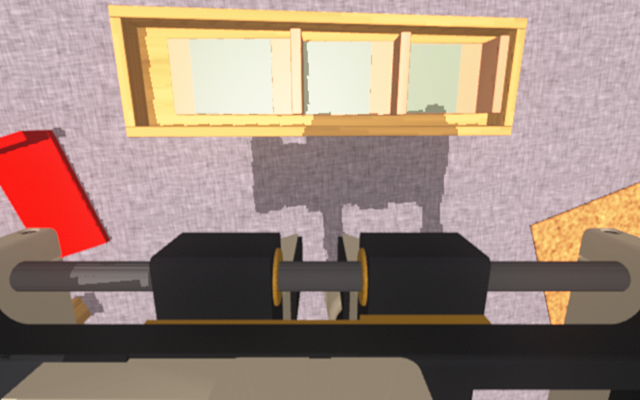

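View pics/s16z.png

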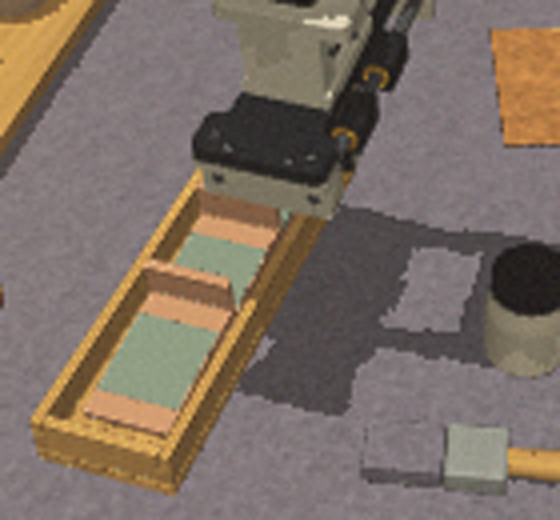

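View pics/c16z.png

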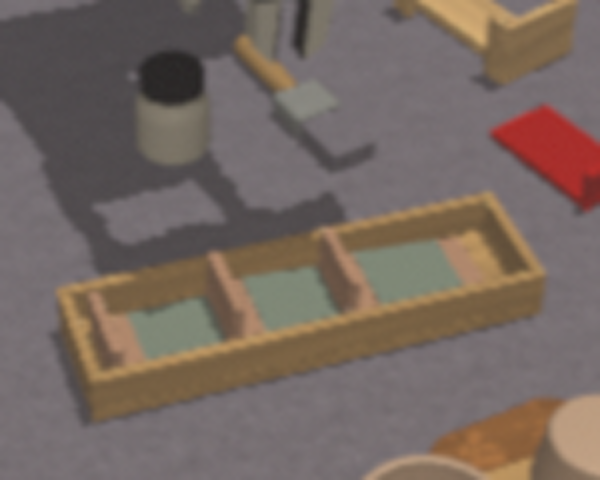

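```bash
python3 -c "
from h import *
np.set_printoptions(precision=1,suppress=True)
d=np.load('tray.npz');o,x,y=d['o'],d['x'],d['y']
tr=lambda q:np.c_[(q-o)@x,(q-o)@y]
W='w16'
print('tray',tr(ray(W,[(109,6),(128,136),(526,18),(512,135)],38)))
print('t3 free',tr(ray(W,[(167,39),(175,114)],18)))
print('foot3 outer',tr(ray(W,[(301,29)],56)),'foot2 outer',tr(ray(W,[(410,32)],55)),'foot1 outer',tr(ray(W,[(509,36)],45)))
"
```

```text
tray [[  45.9  161.8]
 [ -46.1  161.6]
 [  46.9 -160.6]
 [ -46.5 -163.1]]
t3 free [[ 29.4 130.3]
 [-28.7 130.3]]
foot3 outer [[29.6 24.1]] foot2 outer [[ 29.9 -57.5]] foot1 outer [[  31.5 -143.2]]
```

```bash
python3 -c "
from h import *
print(close_job())"
```

```text
the job is handed in; nothing more can be done
None
```

Both nested tiles are in the tray, shingled behind the first tile with feet up, and I handed the job in at about 39 s of the 72 s. I lifted each tile from the carrier by its sides, set it on the mat and re-gripped it by its foot. I then lowered it tilted about 5.6° until contact, at 5–7 N, before letting go.

**Overlaps:** by wrist camera, the second tile's foot end overlaps the first tile by about 27 mm. The third tile's free end is at 130.3 mm along the tray, as planned, and its foot stands about 82 mm beyond the second's. That makes both overlaps about a quarter of the tile's length.

**First tile and bystanders:** the first tile's foot measures the same before and after, within about 1 mm, which is about what the camera can resolve. I did not check the jar, brush and other bystanders one by one. I touched none of them, and they look unchanged in the views I took.

**What disagreed with the given data:**
- **Fingertips:** they end about 8 mm short of the reported TCP, not the stated 22 mm ahead of it. My first grasp therefore closed above the upper tile; there was no contact force and I saw no shift. I measured the true tip by pressing lightly on bare table (about 4 N) and used that from then on.
- **Cameras:** the side, scene and wrist cameras disagreed by 5–10 mm on the tray's position. I relied on the wrist camera, and the contact heights when placing matched its prediction to within a few tenths of a millimetre.

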